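# Clamp a batch of dowel blanks in a gang drilling fixture with a square T-key

### The arm

A 7-joint arm with a two-finger parallel gripper is mounted at the origin on a cart in front of the work surface, level with it; the furniture and walls round the work are solid. World frame = base frame: x ahead of the robot, y to its left, z up, the work surface at z = 0. Lengths are in m, angles in rad, forces in N, time in s.
With the tool pointing down it reaches from about 0.4 to 0.875 m from the base axis. Payload 6.5 kg.
Tool frame: the origin (TCP) lies between the finger pads; the fingertips stand 17 mm ahead of it and the grasp point (between the pads) lies 2 mm behind it (env.tips_ahead is the distance from the TCP to the fingertips, in m); z points along the fingers, y is the line along which they close (so a half turn about z gives the same grasp; the last joint's range is limited). The gripper opens to 85 mm and grips with 20 to 120 N. Pads are 22 mm wide; open, the fingers measure 114 mm over their backs; the gripper's body (76 mm by 85 mm) begins 54 mm behind the grasp point. The pads swing forward as they close: fully open they stand 13 mm farther back than shut.
Start: joints at [1.086, 0.536, -0.004, 1.538, 0.003, 1.067, -0.071], TCP at [0.264, -0.594, 0.248] pointing down, gripper open.
Joint ranges: [-2.7, 2.7], [-0.37, 2.16], [-1.27, 1.26], [0.24, 2.4], [-1.31, 4.45], [0.19, 1.91], [-2.76, 2.76]. Speed limits (rad/s): [2.39, 2.39, 3.14, 3.14, 3.14, 3.14, 3.14].

### API

Orientations are given as a unit quaternion [w, x, y, z].
In Python, from plant import env, eyes gives the robot as it stands. The module is installed in compiled form; this text tells all that it offers.
- The arm moves only by the shell command python3 -m creep 'ROWS'. ROWS is JSON, a list of rows, each an object of numbers: "rx", "ry", "rz": the turn, a rotation vector about the tool's x, y, z in degrees; "tx", "ty", "tz": the shift along the tool's x, y, z in cm; "gripper": the opening, from 0 (shut) to 1 (fully open). A call has 1 to 5 rows; each row is the pose to reach, as a shift and turn from the pose commanded when the call began, along the tool's axes at that moment; what a row does not reach only later rows make up. A row lasts 1/12 s, in which the tool goes at most 41.7 mm and 7.16 degrees, less where a joint would pass 70% of its speed; a pose out of reach is approached as far as the arm can. A call with a gripper value outside its range is refused whole. The fingers move at their own pace and stop on an object; the grip force is fixed at half the most. Time passes only in rows, so rows that repeat a pose let the fingers close. It gives the time, the measured TCP pose, the force, the opening and the grip force at its end, in the units of the state.
- env.get_state(): the state, without advancing time (a new reading comes with each control period).
- eyes.capture(name): name is "scene" or "top" or "wrist"; returns a dict with "color" (480x640x3 uint8, red, green, blue), "z_map" (480x640 float32, m along the optical axis (not along the pixel's ray), 0 where there is no reading), "fx", "fy", "cx", "cy" (pixels), "extrinsics" (4x4, takes a point from world to camera coordinates). Camera axes: x right, y down, z forward; pixel columns grow to the right and rows downward; lengths in m; the calibration is good to about 2 mm. A picture is of the moment at which its call begins.
- env.sign_off(): hands the job in; it is judged then, once.
The state is a dict: "clock": time; "joint_pos": joint angles; "qd": joint speeds; "joint_torque": joint torques, N m; "ee_pos": TCP position; "eef_rot": TCP orientation; "force": force on the tool from outside, world axes, zero at the start; "ft_torque": the same for the moment, N m; "width": finger opening in m; "finger_force": force on a finger pad.
Only numpy, scipy, OpenCV 4.12 (cv2) and the standard library are available. Lean on these libraries where they do the work, as an engineer would, in place of code of your own. Each camera call takes 0.05 s, during which the arm holds its last target. There are 200 camera calls.

### The job

Load the drilling fixture: with the T-handled key, turn the fixture's recessed square-socket screw anticlockwise all the way to its stop so that the jaw opens, then lay every dowel blank from the gravity track lengthwise into a nest of its own, roughly centred between the teeth. With the key again, turn the screw clockwise to its stop so that every blank is gripped, and stand the key back in the hole of its wooden block; do not knock over the glue bottle.

Things in the scene. Friction and masses are not known exactly. Their poses are not given: they have to be found in the camera images.
- fixture: fixed gang clamp: base plate 100 x 345 x 12 mm, long in y; wooden bed 42 mm wide in x, top at 35 mm, with 4 nests 58 mm apart along y. Fixed tooth on each nest's +y side, sprung pad of the jaw on its -y side, both 40 mm long in x, tops at 58 mm: blanks laid along x overhang 11 mm at each end. At the -y end a grey boss, diameter 60, height 75 mm. Origin on the bench under the middle of the nests
- nest_1 (a point): nest 1: where the centre of a clamped blank lies (on the bed, against the fixed tooth), 49 mm above the bench; axes are the fixture's. When open, the nest is free from 21 mm on the -y side of this point (pad) to 14 mm on its +y side (tooth): lay a blank 3.5 mm to the -y side of this point
- nest_2 (a point): nest 2: where the centre of a clamped blank lies (on the bed, against the fixed tooth), 49 mm above the bench; axes are the fixture's. When open, the nest is free from 21 mm on the -y side of this point (pad) to 14 mm on its +y side (tooth): lay a blank 3.5 mm to the -y side of this point
- nest_3 (a point): nest 3: where the centre of a clamped blank lies (on the bed, against the fixed tooth), 49 mm above the bench; axes are the fixture's. When open, the nest is free from 21 mm on the -y side of this point (pad) to 14 mm on its +y side (tooth): lay a blank 3.5 mm to the -y side of this point
- nest_4 (a point): nest 4: where the centre of a clamped blank lies (on the bed, against the fixed tooth), 49 mm above the bench; axes are the fixture's. When open, the nest is free from 21 mm on the -y side of this point (pad) to 14 mm on its +y side (tooth): lay a blank 3.5 mm to the -y side of this point
- screw_mouth (a point): centre of the mouth of the 36 mm bore in the grey boss, 75 mm above the bench, straight above the socket; axes are the fixture's
- socket (a point): centre of the floor of the screw's square socket, 29 mm above the bench. The socket is 16.5 mm across flats and 24 mm deep, with a bevelled mouth 22 mm below the mouth of the bore. The point turns with the screw: its x and y are parallel to the flats, so the key enters at any of four yaws
- cam (a joint): angle of the recessed screw, rad, anticlockwise from above: 0 = clamped (stop), 3.14 = jaw open (stop); starts near 0. Its cam slides the jaw 10 mm in this half turn; at 0 each pad presses a blank with about 9 N. It stays where it is left; about 0.2 Nm to turn, up to 0.35 Nm when clamping. The key has about 0.17 rad of play each way
- jaw: the sliding comb of the fixture with its four sprung pads, moved only by the screw; origin at the fixture's origin when clamped, it moves 10 mm in the fixture's -y direction as it opens
- track: fixed wooden gravity track, 205 x 165 mm, two lanes 112 mm apart; they fall at 0.16 rad to -y, to a steel stop 18 mm high. Blanks lie across a lane (along x) and roll down. Walls guide them except at the end, where the floor is 40 mm wide and the blank's ends stick out for the fingers, free to the 10 mm base board. Origin on the bench midway between the lane ends; uphill is +y
- lane_end_1 (a point): centre of the blank at the stop of the lane on the track's -x side, 56 mm above the bench (two or three blanks at the start); axes are the track's
- lane_end_2 (a point): the same for the lane on the track's +x side (empty or one blank at the start)
- blank_1: hardwood dowel blank, a cylinder 28 mm in diameter and 62 mm long, 45 g; origin at its centre, x axis along its length. Two to four blanks are present, the absent ones are None. At the start they lie across the lanes of the gravity track, one behind another
- blank_2: hardwood dowel blank, a cylinder 28 mm in diameter and 62 mm long, 45 g; origin at its centre, x axis along its length. Two to four blanks are present, the absent ones are None. At the start they lie across the lanes of the gravity track, one behind another
- blank_3: hardwood dowel blank, a cylinder 28 mm in diameter and 62 mm long, 45 g; origin at its centre, x axis along its length. Two to four blanks are present, the absent ones are None. At the start they lie across the lanes of the gravity track, one behind another
- blank_4: hardwood dowel blank, a cylinder 28 mm in diameter and 62 mm long, 45 g; origin at its centre, x axis along its length. Two to four blanks are present, the absent ones are None. At the start they lie across the lanes of the gravity track, one behind another
- key: steel T-key, 0.25 kg: tapered point and square end 14 mm across flats (lowest 32 mm), shaft 18 mm thick, dark wooden handle bar 100 mm along x, 20 mm wide, 22 mm high, its centre 125 mm above the tip. Origin at the tip, z up the shaft; flats parallel to x and y. It starts standing in its block, leaning and turned a little
- key_tip (a point): lower end of the key; seated in the socket it lies within 2 mm of the point socket
- key_grip (a point): centre of the key's handle bar, 125 mm above the tip; the bar runs along the key's x
- key_block: loose wooden block 95 x 80 x 65 mm, 0.9 kg, origin under its centre on the bench, with a round hole 24 mm in diameter and 53 mm deep in the middle of its top; chamfered rim
- block_hole (a point): centre of the mouth of the hole in the key block, 65 mm above the bench
- glue: glue bottle with a red spout, 58 mm in diameter, 164 mm high, stands behind the fixture; origin under its foot
Things that resemble listed ones, but are neither listed nor needed, are in the scene too. Leave any purple look-alike of the blank_2 alone.

How it is judged:
On the way, in this order (a step that is already met when the one before it is completed fails the run):
1. the screw has been turned anticlockwise to its stop with the key in its socket: the jaw is open (value of joint cam above 2.8 rad and distance between key_tip and socket below 0.012 m), for 0.2 s.
2. every blank lies in a nest of the fixture (z of blank_1 in the frame of fixture between 0.044 and 0.054 m and x of blank_1 in the frame of fixture between -0.014 and 0.014 m and y of blank_1 in the frame of fixture between -0.112 and 0.1 m and angle between the x axis of each of blank_1, blank_2, blank_3, blank_4 and the x axis of fixture, either way round below 0.2 rad and z of blank_2 in the frame of fixture between 0.044 and 0.054 m and x of blank_2 in the frame of fixture between -0.014 and 0.014 m and y of blank_2 in the frame of fixture between -0.112 and 0.1 m and z of blank_3 in the frame of fixture between 0.044 and 0.054 m and x of blank_3 in the frame of fixture between -0.014 and 0.014 m and y of blank_3 in the frame of fixture between -0.112 and 0.1 m and z of blank_4 in the frame of fixture between 0.044 and 0.054 m and x of blank_4 in the frame of fixture between -0.014 and 0.014 m and y of blank_4 in the frame of fixture between -0.112 and 0.1 m), for 0.3 s.
3. the screw has been turned clockwise with the key in its socket and every blank is gripped by the jaw (all of step 2 and value of joint cam below 0.4 rad and contact force between each of blank_1, blank_2, blank_3, blank_4 and jaw above 4 N and distance between key_tip and socket below 0.012 m), for 0.2 s.
At the end, for the whole second after the job is handed in: every blank lies along a nest (within 14 mm of its middle lengthwise, 5 mm in height, 0.2 rad in direction), pressed by the jaw with over 4 N; screw within 0.4 rad of its clamped stop; key at rest in its block's hole, tip within 13 mm of the floor, leaning under 0.25 rad (all of step 2 and value of joint cam below 0.4 rad and contact force between each of blank_1, blank_2, blank_3, blank_4 and jaw above 4 N and horizontal distance between key_tip and block_hole below 0.012 m and z of key_tip in the frame of key_block below 0.025 m and angle between key's own z axis and vertical below 0.25 rad and angle between key_block's own z axis and vertical below 0.1 rad and linear speed of key below 0.03 m/s); the robot touches nothing.
It fails at once if the glue bottle is tipped over (angle between glue's own z axis and vertical above 0.5 rad).
Of blank_3, blank_4, wax only 1 to 3 are there at a start; the rules pass over those that are not, and their reading is None.
At some moment in a run one of key_block may be knocked a few centimetres aside while the robot is not near it.
It also fails if it takes over 210 s, if anything falls off the work surface, if the arm or the gripper's body presses on something with over 40 N, if the wrist force passes 120 N, or if a joint passes its speed limit or range.

## Working session

There is one attempt and no reset: what is moved stays moved. The work goes in short steps, Python scripts to look and compute and a shell command to move; the robot and the scene stay as the last step left them, time stands still between calls to the robot, and variables do not carry over. Pictures are saved under pics/ and viewed, at most 14 in all, crops included, and the job is handed in when it is done.

```bash
mkdir -p pics; cat > h.py <<'E'
import numpy as np, cv2
from scipy.spatial.transform import Rotation as R
from plant import env, eyes
def shot(cam,name=None,crop=None,scale=1):
    c=eyes.capture(cam); im=c["color"][...,::-1].copy()
    if name:
        if crop: im=im[crop[1]:crop[3],crop[0]:crop[2]]
        if scale!=1: im=cv2.resize(im,None,fx=scale,fy=scale,interpolation=cv2.INTER_CUBIC)
        cv2.imwrite(f"pics/{name}.png",im)
    return c
def cloud(c):
    z=c["z_map"]; v,u=np.mgrid[:z.shape[0],:z.shape[1]]
    p=np.stack([(u-c["cx"])/c["fx"]*z,(v-c["cy"])/c["fy"]*z,z],-1)
    E=c["extrinsics"]; w=(p-E[:3,3])@E[:3,:3]
    w[z==0]=np.nan; return w
def tcp():
    s=env.get_state(); q=s["eef_rot"]; return np.array(s["ee_pos"]),R.from_quat([q[1],q[2],q[3],q[0]]),s
def rel(target,yaw=None,tilt0=True):
    """shift (cm, tool axes) and rotvec(deg) to target pos with tool down, tool-y axis at yaw (world)"""
    p,r,s=tcp()
    d=r.inv().apply(np.array(target)-p)*100
    out=np.round(d,2)
    if yaw is not None:
        best=None
        for k in (0,np.pi):
            y=np.array([np.cos(yaw+k),np.sin(yaw+k),0]);z=np.array([0,0,-1.]);x=np.cross(y,z)
            rv=(r.inv()*R.from_matrix(np.stack([x,y,z],1))).as_rotvec(degrees=True)
            if best is None or np.linalg.norm(rv)<np.linalg.norm(best): best=rv
        return out,np.round(best,2)
    return out
E
python3 - <<'E'
from h import *
for n in("scene","top"):
    c=shot(n,n+"0"); print(n,c["fx"],c["cx"],c["cy"],np.round(c["extrinsics"],3).tolist())
p,r,s=tcp(); print(p,r.as_matrix().round(3).tolist(),s["width"],env.tips_ahead)
E
```

```text
scene 527.6582818965064 318.80702945288704 250.37820358549425 [[-0.522, -0.853, 0.019, 0.311], [-0.668, 0.395, -0.631, 0.443], [0.531, -0.342, -0.776, 0.832], [0.0, 0.0, 0.0, 1.0]]
top 500.47825639905466 320.8274599952897 247.28956928431768 [[-0.028, -1.0, 0.004, 0.027], [-0.991, 0.027, -0.133, 0.574], [0.133, -0.007, -0.991, 1.048], [0.0, 0.0, 0.0, 1.0]]
[ 0.26412026 -0.59334482  0.24749978] [[0.914, 0.407, -0.001], [0.407, -0.914, 0.001], [-0.0, -0.002, -1.0]] 0.08545181833666504 0.017
```

View pics/scene0.png

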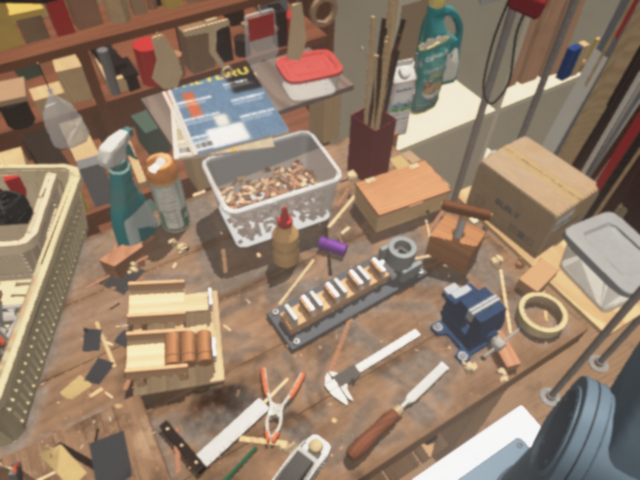

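View pics/top0.png

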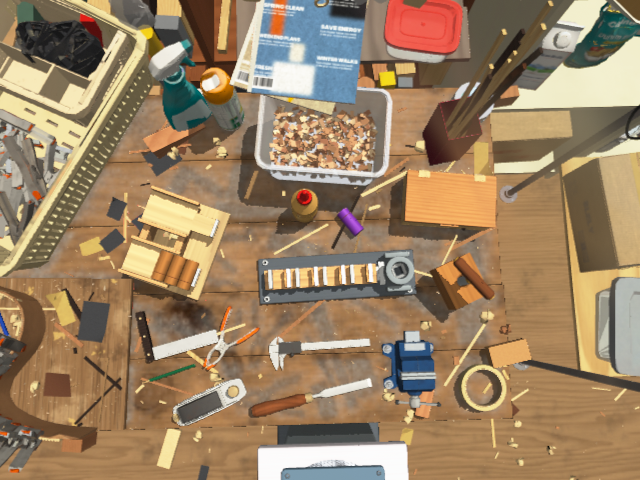

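The candidates for each thing, by top-view pixel:
- **Blanks:** three brown cylinders at about (160–187, 268) in the near lane. The purple cylinder at (350,222) is the look-alike, and the far lane is empty.
- **Key:** dark bar at (477,278) on the wooden block at (462,281). The box at (450,200), the chisel and the vise are not it.
- **Glue:** (304,205).
- **Fixture boss:** (398,270).

Next I'll measure these and check a close crop.

```bash
python3 - <<'E'
from h import *
c=shot("top","crop1",(250,235,510,315),3)
w=cloud(c); 
def rect(name,box,z0,z1):
    u0,v0,u1,v1=box; a=w[v0:v1,u0:u1].reshape(-1,3); a=a[(a[:,2]>z0)&(a[:,2]<z1)]
    (cx,cy),(l,m),an=cv2.minAreaRect((a[:,:2]*1000).astype(np.float32))
    print(name,len(a),"rect c",round(cx,1),round(cy,1),"size",round(l,1),round(m,1),"ang",round(an,1),"mean",a.mean(0).round(4),"zmed",np.median(a[:,2]).round(4))
    return a
rect("base",(245,240,425,315),.006,.02)
rect("boss",(375,245,425,300),.068,.082)
b=rect("teeth",(255,250,385,300),.052,.064)
rect("block",(425,245,505,315),.058,.072)
k=rect("handle",(425,235,510,315),.12,.18)
d=k-k.mean(0);U,S,V=np.linalg.svd(d,full_matrices=False);print("handle axis",V[0].round(3),"normal",V[2].round(3))
bl=rect("blanks",(145,240,205,300),.06,.09)
rect("track",(110,180,235,305),.004,.015)
rect("glue",(285,180,325,230),.05,.2)
rect("stop",(110,180,235,305),.045,.12)
E
```

```text
base 3667 rect c 511.3 -25.7 size 376.6 157.6 ang 87.2 mean [ 0.5092 -0.0015  0.0128] zmed 0.0128
boss 433 rect c 516.9 -150.5 size 59.1 58.3 ang 53.2 mean [ 0.5167 -0.1503  0.0755] zmed 0.0754
teeth 764 rect c 511.4 1.8 size 40.1 247.8 ang 2.1 mean [0.5108 0.0116 0.0583] zmed 0.0583
block 1164 rect c 491.6 -283.1 size 95.0 81.4 ang 23.5 mean [ 0.4869 -0.2746  0.0656] zmed 0.0656
handle 607 rect c 491.5 -283.5 size 103.2 21.6 ang 40.7 mean [ 0.491  -0.2813  0.1461] zmed 0.1474
handle axis [-0.759 -0.651  0.005] normal [-0.329  0.39   0.86 ]
blanks 1418 rect c 536.4 335.6 size 123.8 80.5 ang 70.1 mean [0.5338 0.3252 0.0721] zmed 0.0722
track 3068 rect c 602.0 346.5 size 282.1 281.0 ang 88.5 mean [0.5942 0.3305 0.0096] zmed 0.01
glue 627 rect c 664.8 44.4 size 55.0 56.5 ang 85.0 mean [0.6582 0.0446 0.1039] zmed 0.0972
stop 5041 rect c 594.1 330.3 size 157.2 193.2 ang 69.3 mean [0.5926 0.342  0.0633] zmed 0.0614
```

View pics/crop1.png

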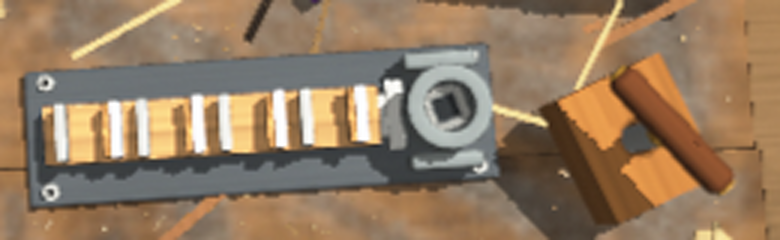

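```bash
python3 - <<'E'
from h import *
c=shot("top"); w=cloud(c); col=c["color"].astype(int)
a=w[235:315,425:510].reshape(-1,3); a=a[(a[:,2]>.125)&(a[:,2]<.18)]
import scipy.linalg as L
for i in range(4):
    A=np.c_[a[:,:2],np.ones(len(a))]; co=np.linalg.lstsq(A,a[:,2],rcond=None)[0]; r=a[:,2]-A@co
    a=a[np.abs(r)<max(.003,np.std(r))] if i<3 else a
print("handle top plane",co.round(3),len(a),a.mean(0).round(4), cv2.minAreaRect((a[:,:2]*1000).astype(np.float32)))
# teeth: white pixels
m=(col.min(-1)>150)&(np.abs(w[...,2]-.058)<.006); m[:, :250]=0;m[:,390:]=0;m[:245]=0;m[305:]=0
n,lab,st,ce=cv2.connectedComponentsWithStats(m.astype(np.uint8))
for i in range(1,n):
    if st[i,4]>15:
        q=w[lab==i]; print("tooth",st[i,4],((q.min(0)+q.max(0))/2).round(4),(q.max(0)-q.min(0)).round(4))
# track: stop walls & blanks
b=w[240:300,145:205].reshape(-1,3); cb=col[240:300,145:205].reshape(-1,3)
k=(b[:,2]>.058)&(cb[:,0]-cb[:,2]>60)&(cb[:,1]<125); q=b[k]; print("blank px",k.sum(),cv2.minAreaRect((q[:,:2]*1000).astype(np.float32)),q[:,2].min(),q[:,2].max())
crop=c["color"][180:310,105:245,::-1]; cv2.imwrite("pics/track.png",cv2.resize(crop,None,fx=4,fy=4,interpolation=cv2.INTER_CUBIC))
print(rel([0.4915,-0.2835,0.2475],np.radians(-49.4)))
E
```

```text
handle top plane [ 0.106 -0.129  0.059] 387 [ 0.4907 -0.283   0.1474] ((490.8702087402344, -282.89349365234375), (100.57827758789062, 19.179122924804688), 40.77348327636719)
tooth 64 [ 0.5134 -0.0332  0.0584] [0.0387 0.0069 0.0092]
tooth 60 [ 0.5138 -0.0521  0.0585] [0.0364 0.0066 0.0104]
tooth 65 [ 0.5147 -0.0912  0.0581] [0.0365 0.0078 0.0092]
tooth 64 [0.5105 0.0245 0.0579] [0.0383 0.0067 0.0094]
tooth 64 [0.512  0.0061 0.0573] [0.0385 0.008  0.0085]
tooth 67 [0.508  0.0825 0.0579] [0.0381 0.0082 0.0069]
tooth 68 [0.5094 0.0635 0.0578] [0.0387 0.0081 0.0115]
tooth 70 [0.5069 0.121  0.0578] [0.0382 0.0082 0.0106]
blank px 650 ((533.9954223632812, 337.5458679199219), (117.45178985595703, 74.70891571044922), 70.2861557006836) 0.05817381276605329 0.08356274796072741
(array([ 33.38, -19.07,   0.04]), array([ -0.06,  -0.  , -16.6 ]))
```

View pics/track.png

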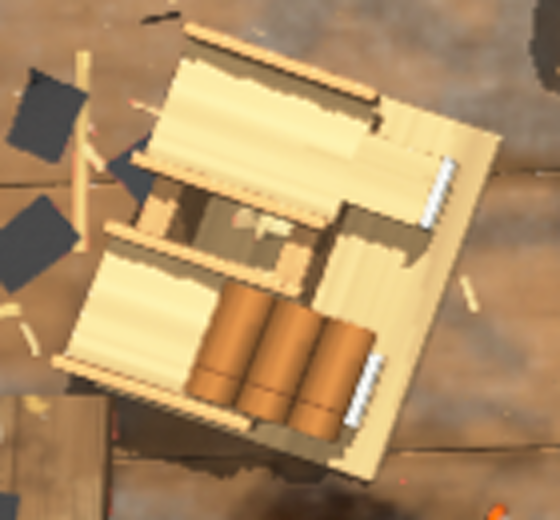

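The track crop shows three blanks in the lower lane, with the front one at (338,378) against the stop at (363,390). The far lane is empty. Next I'll move above the key.

```bash
python3 -m creep '[{"tx":16.7,"ty":-9.5,"rz":-8.3},{"tx":16.7,"ty":-9.5,"rz":-8.3},{"tx":16.7,"ty":-9.5,"rz":-8.3},{"tx":16.7,"ty":-9.5,"rz":-8.3},{"tx":16.7,"ty":-9.5,"rz":-8.3}]' && python3 -m creep '[{"tx":15.6,"ty":-11.8,"rz":-8.3},{"tx":15.6,"ty":-11.8,"rz":-8.3},{"tx":15.6,"ty":-11.8,"rz":-8.3},{"tx":15.6,"ty":-11.8,"rz":-8.3},{"tx":15.6,"ty":-11.8,"rz":-8.3}]'
python3 - <<'E'
from h import *
c=shot("wrist","w1"); w=cloud(c)
p,r,s=tcp(); print(p,s["joint_pos"]); print(rel([0.4915,-0.2835,0.2475],np.radians(-49.4)))
a=w.reshape(-1,3); k=(a[:,2]>.128)&(a[:,2]<.17)&(np.hypot(a[:,0]-.4915,a[:,1]+.2835)<.065); q=a[k]
print(k.sum(),cv2.minAreaRect((q[:,:2]*1000).astype(np.float32)),np.median(q[:,2]))
k=(np.abs(a[:,2]-.065)<.004)&(np.hypot(a[:,0]-.4915,a[:,1]+.2835)<.075); print("block",cv2.minAreaRect((a[k][:,:2]*1000).astype(np.float32)))
E
```

```text
[ 0.26419942 -0.59355473  0.24786567] [ 1.08580712  0.53676373 -0.00442756  1.5383817   0.00260515  1.06730004
 -0.07119163]
(array([ 33.38, -19.08,   0.05]), array([ -0.05,  -0.  , -16.6 ]))
0 ((0.0, 0.0), (0.0, 0.0), 0.0) nan
block ((0.0, 0.0), (0.0, 0.0), 0.0)validation failed for argument at $[0]...
  return _methods._mean(a, axis=axis, dtype=dtype,
  ret = ret.dtype.type(ret / rcount)
```

View pics/w1.png

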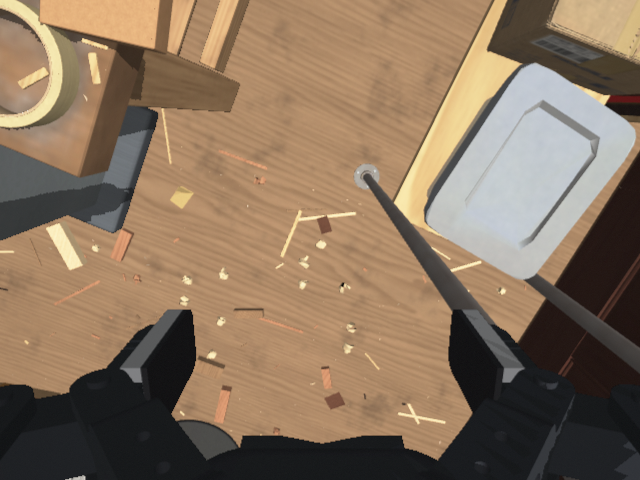

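The call was refused and the view is still the start pose (floor clutter, open fingers), so each row probably needs every field.

```bash
python3 -m creep '[{"rx":0,"ry":0,"rz":-8.3,"tx":16.7,"ty":-9.5,"tz":0,"gripper":1},{"rx":0,"ry":0,"rz":-8.3,"tx":16.7,"ty":-9.5,"tz":0,"gripper":1},{"rx":0,"ry":0,"rz":-8.3,"tx":16.7,"ty":-9.5,"tz":0,"gripper":1},{"rx":0,"ry":0,"rz":-8.3,"tx":16.7,"ty":-9.5,"tz":0,"gripper":1},{"rx":0,"ry":0,"rz":-8.3,"tx":16.7,"ty":-9.5,"tz":0,"gripper":1}]'
```

```text
clock: 0.67
ee_pos: [0.3814, -0.4347, 0.2483]
eef_rot: [-0.001, 0.96, 0.28, 0.001]
force: [0.0, 0.3, 0.6]
width: 0.0854
finger_force: 0.0
```

```bash
python3 -m creep '[{"rx":0,"ry":0,"rz":-8.3,"tx":15.6,"ty":-11.8,"tz":0,"gripper":1},{"rx":0,"ry":0,"rz":-8.3,"tx":15.6,"ty":-11.8,"tz":0,"gripper":1},{"rx":0,"ry":0,"rz":-8.3,"tx":15.6,"ty":-11.8,"tz":0,"gripper":1},{"rx":0,"ry":0,"rz":-8.3,"tx":15.6,"ty":-11.8,"tz":0,"gripper":1},{"rx":0,"ry":0,"rz":-8.3,"tx":15.6,"ty":-11.8,"tz":0,"gripper":1}]'
python3 - <<'E'
from h import *
c=shot("wrist","w2"); w=cloud(c)
p,r,s=tcp(); print(p,s["joint_pos"]); print(rel([0.4915,-0.2835,0.2475],np.radians(-49.4)))
a=w.reshape(-1,3); k=(a[:,2]>.128)&(a[:,2]<.17)&(np.hypot(a[:,0]-.4915,a[:,1]+.2835)<.065); q=a[k]
print(k.sum(),cv2.minAreaRect((q[:,:2]*1000).astype(np.float32)),np.median(q[:,2]))
k=(np.abs(a[:,2]-.065)<.004)&(np.hypot(a[:,0]-.4915,a[:,1]+.2835)<.075); print("block",k.sum(),cv2.minAreaRect((a[k][:,:2]*1000).astype(np.float32)))
k=(np.abs(a[:,2]-.095)<.022)&(np.hypot(a[:,0]-.4915,a[:,1]+.2835)<.04); print("shaft",k.sum(),a[k].mean(0),cv2.minAreaRect((a[k][:,:2]*1000).astype(np.float32)))
E
```

```text
clock: 1.08
ee_pos: [0.4483, -0.2519, 0.2484]
eef_rot: [-0.0, 0.937, 0.348, 0.0]
force: [0.5, 0.7, 0.1]
width: 0.0856
finger_force: 0.0
[ 0.45059967 -0.24654532  0.24853638] [ 0.58853689  0.31461003 -0.20944178  1.8858436   0.07377166  0.94871221
 -0.50633239]
(array([0.65, 5.47, 0.1 ]), array([-0.11, -0.23,  0.56]))
6793 ((490.2818603515625, -284.25970458984375), (103.23545837402344, 20.749853134155273), 40.70633316040039) 0.1474644870895354
block 8525 ((490.5869140625, -284.1562805175781), (95.19346618652344, 80.5469970703125), 23.493331909179688)
shaft 229 [ 0.48920622 -0.27624177  0.0913972 ] ((489.27532958984375, -277.06939697265625), (15.263124465942383, 4.583228588104248), 12.244842529296875)
```

View pics/w2.png

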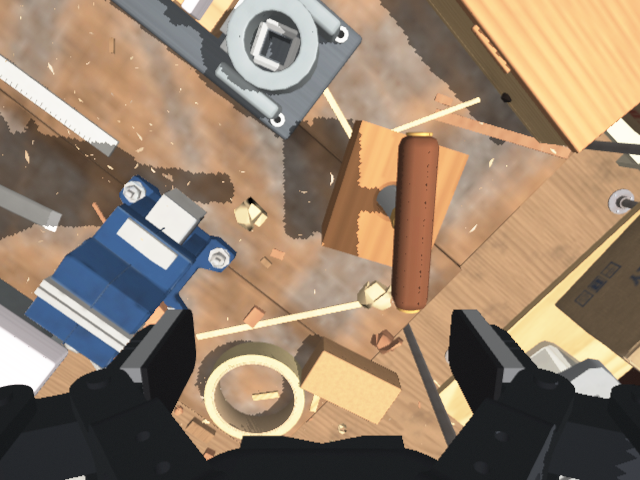

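The bar is vertical in the image at (415,222) on the block, and the socket square is visible at (275,45). I'll get the socket's yaw from a crop.

```bash
python3 - <<'E'
from h import *
c=shot("wrist","sock",(215,0,335,105),6); w=cloud(c)
a=w.reshape(-1,3)
k=(np.abs(a[:,2]-.075)<.003)&(np.hypot(a[:,0]-.5165,a[:,1]+.1503)<.034); q=a[k]; print("boss",k.sum(),cv2.minEnclosingCircle((q[:,:2]*1000).astype(np.float32)))
for lo,hi in((.02,.034),(.02,.045),(.034,.048),(.046,.06)):
    k=(a[:,2]>lo)&(a[:,2]<hi)&(np.hypot(a[:,0]-.5165,a[:,1]+.1503)<.018); q=a[k]
    if k.sum()>5: print(lo,hi,k.sum(),q.mean(0).round(4),cv2.minAreaRect((q[:,:2]*1000).astype(np.float32)))
print(tcp()[0],rel([0.4903,-0.2843,0.2475],np.radians(-49.3)))
E
```

```text
boss 4593 ((515.955078125, -151.28250122070312), 30.020551681518555)
0.02 0.034 499 [ 0.5158 -0.1502  0.0294] ((514.536865234375, -154.3529815673828), (28.275596618652344, 22.68600845336914), 15.939802169799805)
0.02 0.045 649 [ 0.5169 -0.1487  0.0319] ((517.668701171875, -148.88931274414062), (26.94526481628418, 34.55363845825195), 66.180908203125)
0.034 0.048 210 [ 0.52   -0.1431  0.0421] ((519.7686157226562, -143.3880157470703), (16.164337158203125, 35.52703094482422), 64.52165985107422)
0.046 0.06 1554 [ 0.517  -0.1486  0.0545] ((516.9583740234375, -149.2486572265625), (32.99198913574219, 33.281005859375), 18.40846061706543)
[ 0.44950576 -0.25001963  0.24851298] (array([0.82, 5.27, 0.1 ]), array([-0.06, -0.15,  0.42]))
```

View pics/sock.png

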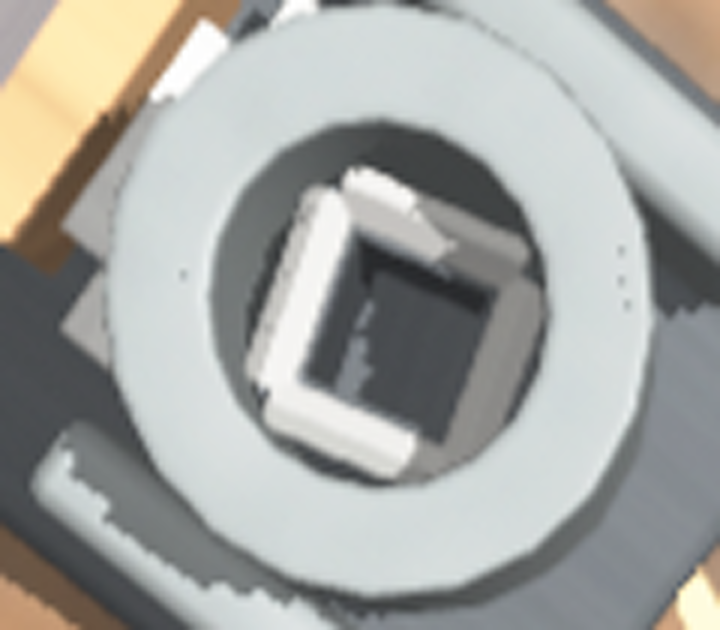

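The socket crop shows the square turned about 24° clockwise relative to the image, so its flats are at about 17° in the world. The bore centre is near (0.516,-0.151). Next I'll align over the key.

```bash
python3 -m creep '[{"rx":0,"ry":0,"rz":0.4,"tx":0.8,"ty":5.2,"tz":0,"gripper":1},{"rx":0,"ry":0,"rz":0.4,"tx":0.8,"ty":5.2,"tz":0,"gripper":1},{"rx":0,"ry":0,"rz":0.4,"tx":0.8,"ty":5.2,"tz":3,"gripper":1},{"rx":0,"ry":0,"rz":0.4,"tx":0.8,"ty":5.2,"tz":3,"gripper":1},{"rx":0,"ry":0,"rz":0.4,"tx":0.8,"ty":5.2,"tz":3,"gripper":1}]'
python3 - <<'E'
from h import *
print(tcp()[0],rel([0.4903,-0.2843,0.135],np.radians(-49.3)))
E
```

```text
clock: 1.6
ee_pos: [0.4855, -0.2902, 0.2171]
eef_rot: [-0.001, 0.939, 0.343, -0.001]
force: [-0.6, -0.1, 1.2]
width: 0.0854
finger_force: 0.0
[ 0.48545782 -0.29021978  0.21706788] (array([ 0.77, -0.11,  8.21]), array([-0.21,  0.1 , -0.54]))
```

```bash
python3 -m creep '[{"rx":0,"ry":0,"rz":-0.5,"tx":0.7,"ty":-0.1,"tz":4,"gripper":1},{"rx":0,"ry":0,"rz":-0.5,"tx":0.7,"ty":-0.1,"tz":8.2,"gripper":1},{"rx":0,"ry":0,"rz":-0.5,"tx":0.7,"ty":-0.1,"tz":8.2,"gripper":1},{"rx":0,"ry":0,"rz":-0.5,"tx":0.7,"ty":-0.1,"tz":8.2,"gripper":1}]'
python3 - <<'E'
from h import *
print(tcp()[0],rel([0.4903,-0.2843,0.135],np.radians(-49.3)))
E
```

```text
clock: 1.93
ee_pos: [0.4904, -0.2847, 0.1361]
eef_rot: [-0.001, 0.938, 0.348, -0.001]
force: [0.2, 0.5, 0.3]
width: 0.0853
finger_force: 0.0
[ 0.49037882 -0.2846738   0.13607956] (array([ 0.02, -0.03,  0.11]), array([-0.2 ,  0.09, -0.01]))
```

Aligned. Next: close, then lift straight up.

```bash
python3 -m creep '[{"rx":0,"ry":0,"rz":0,"tx":0,"ty":0,"tz":0.1,"gripper":0},{"rx":0,"ry":0,"rz":0,"tx":0,"ty":0,"tz":0.1,"gripper":0},{"rx":0,"ry":0,"rz":0,"tx":0,"ty":0,"tz":0.1,"gripper":0},{"rx":0,"ry":0,"rz":0,"tx":0,"ty":0,"tz":0.1,"gripper":0},{"rx":0,"ry":0,"rz":0,"tx":0,"ty":0,"tz":0.1,"gripper":0}]' && python3 -m creep '[{"rx":0,"ry":0,"rz":0,"tx":0,"ty":0,"tz":0,"gripper":0},{"rx":0,"ry":0,"rz":0,"tx":0,"ty":0,"tz":0,"gripper":0},{"rx":0,"ry":0,"rz":0,"tx":0,"ty":0,"tz":0,"gripper":0}]' && python3 -m creep '[{"rx":0,"ry":0,"rz":0,"tx":0,"ty":0,"tz":-2,"gripper":0},{"rx":0,"ry":0,"rz":0,"tx":0,"ty":0,"tz":-5,"gripper":0},{"rx":0,"ry":0,"rz":0,"tx":0,"ty":0,"tz":-8,"gripper":0},{"rx":0,"ry":0,"rz":0,"tx":0,"ty":0,"tz":-10,"gripper":0},{"rx":0,"ry":0,"rz":0,"tx":0,"ty":0,"tz":-10,"gripper":0}]'
python3 - <<'E'
from h import *
c=shot("scene","s3",(380,130,520,270),4)
print(rel([0.5163,-0.1507,0.255],np.radians(-73)))
E
```

```text
clock: 2.35
ee_pos: [0.4922, -0.2854, 0.1365]
eef_rot: [0.001, 0.938, 0.348, 0.001]
force: [-1.0, 0.4, -0.4]
width: 0.0257
finger_force: 0.0
clock: 2.6
ee_pos: [0.492, -0.2849, 0.1364]
eef_rot: [0.0, 0.938, 0.348, 0.0]
force: [-1.3, 1.1, 5.9]
width: 0.0194
finger_force: 58.3
clock: 3.02
ee_pos: [0.494, -0.2862, 0.2399]
eef_rot: [0.003, 0.938, 0.348, 0.003]
force: [0.2, -0.3, -2.1]
width: 0.0192
finger_force: 59.5
(array([10.58, -8.69, -1.79]), array([ 0.21, -0.13, 23.69]))
```

View pics/s3.png

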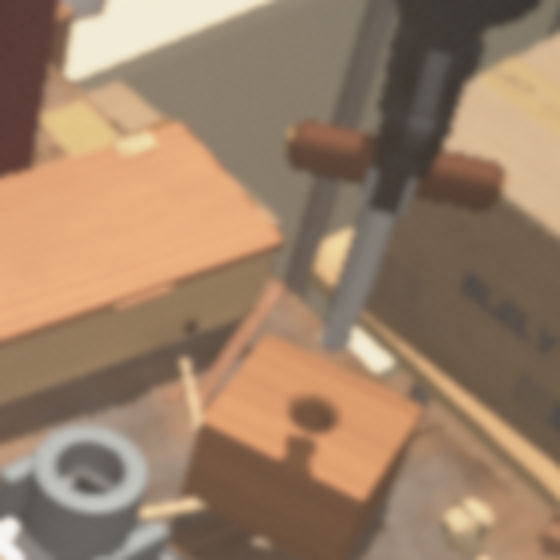

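The crop shows the key held by its bar and clear of the block, with the hole at (315,410). I'll check the shaft's lean numerically before going over the bore.

```bash
cat >> h.py <<'E'
def shaft(cams=("scene","top")):
    p,r,s=tcp()
    for n in cams:
        c=shot(n); a=cloud(c).reshape(-1,3); C=-c["extrinsics"][:3,:3].T@c["extrinsics"][:3,3]
        k=(a[:,2]<p[2]-.024)&(a[:,2]>p[2]-.119)&(np.hypot(a[:,0]-p[0],a[:,1]-p[1])<.028); q=a[k]
        if len(q)<30: print(n,len(q)); continue
        # points lie on the shaft surface towards the camera: shift by 9 mm away from it
        h=p-C; h[2]=0; h/=np.linalg.norm(h); q=q+h*(.008)
        z=q[:,2]; fx=np.polyfit(z,q[:,0],1); fy=np.polyfit(z,q[:,1],1); zt=p[2]-.123
        print(n,len(q),"slopes",fx[0].round(3),fy[0].round(3),"tip",np.polyval(fx,zt).round(4),np.polyval(fy,zt).round(4),"zmin",z.min().round(4),"tcp",p.round(4))
E
python3 - <<'E'
from h import *
shaft()
E
python3 -m creep '[{"rx":0,"ry":0,"rz":6,"tx":2.6,"ty":-2.2,"tz":-1.8,"gripper":0},{"rx":0,"ry":0,"rz":12,"tx":5.2,"ty":-4.4,"tz":-1.8,"gripper":0},{"rx":0,"ry":0,"rz":18,"tx":7.9,"ty":-6.5,"tz":-1.8,"gripper":0},{"rx":0,"ry":0,"rz":23.7,"tx":10.5,"ty":-8.7,"tz":-1.8,"gripper":0},{"rx":0,"ry":0,"rz":23.7,"tx":10.5,"ty":-8.7,"tz":-1.8,"gripper":0}]' 
python3 -m creep '[{"rx":0,"ry":0,"rz":0,"tx":0,"ty":0,"tz":0,"gripper":0},{"rx":0,"ry":0,"rz":0,"tx":0,"ty":0,"tz":0,"gripper":0}]'
python3 - <<'E'
from h import *
shaft(); print(rel([0.5163,-0.1507,0.255],np.radians(-73)),tcp()[2]["joint_pos"].round(2))
E
```

```text
scene 302 slopes -0.001 -0.0 tip 0.4923 -0.2866 zmin 0.1189 tcp [ 0.4928 -0.2856  0.2373]
top 102 slopes 0.047 0.035 tip 0.4914 -0.2871 zmin 0.1188 tcp [ 0.4928 -0.2856  0.2373]
clock: 3.58
ee_pos: [0.515, -0.1414, 0.2515]
eef_rot: [-0.003, 0.989, 0.15, -0.001]
force: [0.8, 1.1, -2.1]
width: 0.0191
finger_force: 59.7
clock: 3.75
ee_pos: [0.5136, -0.1508, 0.2518]
eef_rot: [-0.0, 0.989, 0.148, -0.001]
force: [-0.2, -0.3, -1.9]
width: 0.0191
finger_force: 59.7
scene 324 slopes -0.008 0.004 tip 0.5134 -0.1516 zmin 0.133 tcp [ 0.5136 -0.1508  0.2518]
top 5
(array([ 0.28, -0.04, -0.27]), array([-0.02,  0.11, -0.09])) [ 0.33  0.34 -0.16  1.83  0.07  0.97 -1.13]
```

```bash
python3 -m creep '[{"rx":0,"ry":0,"rz":0,"tx":0.3,"ty":0,"tz":0,"gripper":0},{"rx":0,"ry":0,"rz":0,"tx":0.3,"ty":0,"tz":2,"gripper":0},{"rx":0,"ry":0,"rz":0,"tx":0.3,"ty":0,"tz":4.5,"gripper":0},{"rx":0,"ry":0,"rz":0,"tx":0.3,"ty":0,"tz":6.5,"gripper":0},{"rx":0,"ry":0,"rz":0,"tx":0.3,"ty":0,"tz":6.5,"gripper":0}]'
python3 -m creep '[{"rx":0,"ry":0,"rz":0,"tx":0,"ty":0,"tz":0.5,"gripper":0},{"rx":0,"ry":0,"rz":0,"tx":0,"ty":0,"tz":1,"gripper":0},{"rx":0,"ry":0,"rz":0,"tx":0,"ty":0,"tz":1.5,"gripper":0}]'
python3 - <<'E'
from h import *
print(rel([0.5163,-0.1507,0.152],np.radians(-73)),tcp()[2]["force"])
E
```

```text
clock: 4.27
ee_pos: [0.5146, -0.15, 0.1844]
eef_rot: [-0.001, 0.989, 0.147, -0.003]
force: [-0.3, -0.2, -2.3]
width: 0.0192
finger_force: 59.5
clock: 4.52
ee_pos: [0.5183, -0.1503, 0.1741]
eef_rot: [0.0, 0.989, 0.148, 0.001]
force: [-1.7, -0.5, 1.8]
width: 0.0194
finger_force: 60.2
(array([-0.2 , -0.02,  2.21]), array([ 0.07, -0.09, -0.03])) [-1.70618135 -0.50217215  1.78749546]
```

```bash
python3 -m creep '[{"rx":0,"ry":0,"rz":0,"tx":-0.1,"ty":0,"tz":0.6,"gripper":0},{"rx":0,"ry":0,"rz":0,"tx":-0.2,"ty":0,"tz":1.2,"gripper":0},{"rx":0,"ry":0,"rz":0,"tx":-0.2,"ty":0,"tz":1.2,"gripper":0}]'
python3 - <<'E'
from h import *
print(rel([0.5163,-0.1507,0.152],np.radians(-73)),tcp()[2]["force"],tcp()[2]["ft_torque"])
E
```

```text
clock: 4.77
ee_pos: [0.5157, -0.1511, 0.1607]
eef_rot: [0.001, 0.989, 0.148, 0.0]
force: [1.6, -2.2, -3.5]
width: 0.0189
finger_force: 59.3
(array([ 0.07, -0.02,  0.87]), array([ 0.07, -0.04, -0.03])) [ 1.60265579 -2.18532808 -3.52968466] [-0.86116271 -0.51098327  0.03402615]
```

```bash
python3 -m creep '[{"rx":0,"ry":0,"rz":0,"tx":0.05,"ty":0,"tz":0.4,"gripper":0},{"rx":0,"ry":0,"rz":0,"tx":0.05,"ty":0,"tz":0.8,"gripper":0},{"rx":0,"ry":0,"rz":0,"tx":0.05,"ty":0,"tz":0.8,"gripper":0}]'
python3 -m creep '[{"rx":0,"ry":0,"rz":-6,"tx":0,"ty":0,"tz":0,"gripper":0},{"rx":0,"ry":0,"rz":-12,"tx":0,"ty":0,"tz":0,"gripper":0},{"rx":0,"ry":0,"rz":-18,"tx":0,"ty":0,"tz":0,"gripper":0},{"rx":0,"ry":0,"rz":-24,"tx":0,"ty":0,"tz":0,"gripper":0},{"rx":0,"ry":0,"rz":-30,"tx":0,"ty":0,"tz":0,"gripper":0}]'
python3 - <<'E'
from h import *
print(rel([0.5163,-0.1507,0.152],np.radians(-43)),tcp()[2]["force"],tcp()[2]["ft_torque"],tcp()[2]["joint_pos"].round(2))
E
```

```text
clock: 5.02
ee_pos: [0.5166, -0.1508, 0.1534]
eef_rot: [0.001, 0.989, 0.148, 0.0]
force: [0.6, -3.7, -0.7]
width: 0.0193
finger_force: 59.8
clock: 5.43
ee_pos: [0.5166, -0.1508, 0.1535]
eef_rot: [0.001, 0.916, 0.401, 0.0]
force: [1.7, -3.1, -1.5]
width: 0.0192
finger_force: 59.6
(array([-0.01, -0.03,  0.15]), array([ 0.09, -0.02,  0.23])) [ 1.67206188 -3.08144906 -1.51312717] [-1.04782755 -0.34800154 -0.19790945] [ 0.42  0.49 -0.28  1.9   0.19  0.77 -0.71]
```

```bash
python3 -m creep '[{"rx":0,"ry":0,"rz":-7,"tx":0,"ty":0,"tz":0,"gripper":0},{"rx":0,"ry":0,"rz":-14,"tx":0,"ty":0,"tz":0,"gripper":0},{"rx":0,"ry":0,"rz":-21,"tx":0,"ty":0,"tz":0,"gripper":0},{"rx":0,"ry":0,"rz":-28,"tx":0,"ty":0,"tz":0,"gripper":0},{"rx":0,"ry":0,"rz":-35,"tx":0,"ty":0,"tz":0,"gripper":0}]'
python3 -m creep '[{"rx":0,"ry":0,"rz":-7,"tx":0,"ty":0,"tz":0,"gripper":0},{"rx":0,"ry":0,"rz":-14,"tx":0,"ty":0,"tz":0,"gripper":0},{"rx":0,"ry":0,"rz":-21,"tx":0,"ty":0,"tz":0,"gripper":0},{"rx":0,"ry":0,"rz":-28,"tx":0,"ty":0,"tz":0,"gripper":0},{"rx":0,"ry":0,"rz":-35,"tx":0,"ty":0,"tz":0,"gripper":0}]'
python3 - <<'E'
from h import *
print(rel([0.5163,-0.1507,0.152],np.radians(27)),tcp()[2]["force"],tcp()[2]["ft_torque"],tcp()[2]["joint_pos"].round(2))
E
```

```text
clock: 5.85
ee_pos: [0.5165, -0.1504, 0.1535]
eef_rot: [0.0, 0.753, 0.658, 0.0]
force: [1.2, -2.1, -1.5]
width: 0.0191
finger_force: 59.7
clock: 6.27
ee_pos: [0.5163, -0.1501, 0.1535]
eef_rot: [0.0, 0.52, 0.854, 0.0]
force: [0.0, -1.3, -1.0]
width: 0.0191
finger_force: 59.9
(array([-0.05, -0.03,  0.15]), array([0.03, 0.  , 0.3 ])) [ 0.01018492 -1.27570643 -0.96504117] [-0.54359709 -0.11562657 -0.21347695] [ 0.64  0.54 -0.57  1.89  0.39  0.82  0.34]
```

```bash
python3 -m creep '[{"rx":0,"ry":0,"rz":-7,"tx":0,"ty":0,"tz":0,"gripper":0},{"rx":0,"ry":0,"rz":-14,"tx":0,"ty":0,"tz":0,"gripper":0},{"rx":0,"ry":0,"rz":-21,"tx":0,"ty":0,"tz":0,"gripper":0},{"rx":0,"ry":0,"rz":-28,"tx":0,"ty":0,"tz":0,"gripper":0},{"rx":0,"ry":0,"rz":-35,"tx":0,"ty":0,"tz":0,"gripper":0}]'
python3 -m creep '[{"rx":0,"ry":0,"rz":-6,"tx":0,"ty":0,"tz":0,"gripper":0},{"rx":0,"ry":0,"rz":-12,"tx":0,"ty":0,"tz":0,"gripper":0},{"rx":0,"ry":0,"rz":-18,"tx":0,"ty":0,"tz":0,"gripper":0},{"rx":0,"ry":0,"rz":-24,"tx":0,"ty":0,"tz":0,"gripper":0},{"rx":0,"ry":0,"rz":-30,"tx":0,"ty":0,"tz":0,"gripper":0}]'
python3 - <<'E'
from h import *
print(rel([0.5163,-0.1507,0.152],np.radians(92)),tcp()[2]["force"],tcp()[2]["ft_torque"],tcp()[2]["joint_pos"].round(2))
E
```

```text
clock: 6.68
ee_pos: [0.516, -0.1501, 0.1535]
eef_rot: [-0.0, 0.239, 0.971, 0.0]
force: [-0.8, -0.6, 0.1]
width: 0.0192
finger_force: 60.1
clock: 7.1
ee_pos: [0.5158, -0.1501, 0.1535]
eef_rot: [-0.0, -0.02, 1.0, 0.0]
force: [-2.0, -1.5, 0.7]
width: 0.0188
finger_force: 60.3
(array([-0.05, -0.06,  0.15]), array([ 0.  , -0.05,  0.24])) [-1.9767139  -1.53206903  0.72185284] [-0.36850771  0.35306235 -0.22701785] [ 0.82  0.62 -0.83  1.88  0.58  0.9   1.32]
```

```bash
python3 -m creep '[{"rx":0,"ry":0,"rz":-3,"tx":0,"ty":0,"tz":0,"gripper":0},{"rx":0,"ry":0,"rz":-6,"tx":0,"ty":0,"tz":0,"gripper":0},{"rx":0,"ry":0,"rz":-6,"tx":0,"ty":0,"tz":0,"gripper":0}]'
python3 -c "
from h import *
print(tcp()[2]['ft_torque'])"
python3 -m creep '[{"rx":0,"ry":0,"rz":-3,"tx":0,"ty":0,"tz":0,"gripper":0},{"rx":0,"ry":0,"rz":-6,"tx":0,"ty":0,"tz":0,"gripper":0},{"rx":0,"ry":0,"rz":-6,"tx":0,"ty":0,"tz":0,"gripper":0}]'
python3 -c "
from h import *
print(tcp()[2]['ft_torque'],rel([0.5163,-0.1507,0.152],np.radians(104)))"
```

```text
clock: 7.35
ee_pos: [0.5158, -0.1501, 0.1534]
eef_rot: [-0.0, -0.07, 0.998, 0.0]
force: [-1.9, -1.8, 2.5]
width: 0.0191
finger_force: 60.4
[-0.41878921  0.4487279  -0.16995946]
clock: 7.6
ee_pos: [0.5158, -0.1502, 0.1534]
eef_rot: [-0.0, -0.122, 0.993, 0.0]
force: [-2.4, -2.0, 3.6]
width: 0.0191
finger_force: 60.5
[-0.49054098  0.55236803 -0.17956354] (array([-0.04, -0.06,  0.14]), array([ 0.01, -0.04, -0.02]))
```

```bash
python3 -m creep '[{"rx":0,"ry":0,"rz":-3,"tx":0,"ty":0,"tz":0,"gripper":0},{"rx":0,"ry":0,"rz":-6,"tx":0,"ty":0,"tz":0,"gripper":0},{"rx":0,"ry":0,"rz":-6,"tx":0,"ty":0,"tz":0,"gripper":0}]'
python3 - <<'E'
from h import *
s=tcp()[2]; print(s['ft_torque'],s['joint_pos'].round(2))
c=shot("top"); w=cloud(c); col=c["color"].astype(int)
m=(col.min(-1)>150)&(np.abs(w[...,2]-.058)<.006); m[:, :250]=0;m[:,390:]=0;m[:245]=0;m[305:]=0
n,lab,st,ce=cv2.connectedComponentsWithStats(m.astype(np.uint8))
for i in range(1,n):
    if st[i,4]>15:
        q=w[lab==i]; print("tooth",st[i,4],((q.min(0)+q.max(0))/2).round(4))
E
```

```text
clock: 7.85
ee_pos: [0.5158, -0.1502, 0.1534]
eef_rot: [-0.0, -0.173, 0.985, 0.0]
force: [-1.6, -1.2, 4.4]
width: 0.0192
finger_force: 60.7
[-0.45187075  0.68675709 -0.4251062 ] [ 0.87  0.65 -0.9   1.88  0.64  0.93  1.58]
tooth 129 [ 0.5131 -0.047   0.0576]
tooth 41 [ 0.5144 -0.1008  0.0593]
tooth 62 [0.5113 0.0158 0.0587]
tooth 63 [0.512  0.0061 0.0585]
tooth 65 [0.5089 0.0738 0.0579]
tooth 68 [0.5094 0.0635 0.0588]
tooth 68 [0.5069 0.121  0.0584]
```

Torque is up to 0.43 Nm and the jaw has moved about 9 mm, so the screw is at its stop. I'll press a little more, ease off, release and rise.

```bash
python3 -m creep '[{"rx":0,"ry":0,"rz":-3,"tx":0,"ty":0,"tz":0,"gripper":0},{"rx":0,"ry":0,"rz":-3,"tx":0,"ty":0,"tz":0,"gripper":0},{"rx":0,"ry":0,"rz":-3,"tx":0,"ty":0,"tz":0,"gripper":0},{"rx":0,"ry":0,"rz":-3,"tx":0,"ty":0,"tz":0,"gripper":0}]'
python3 -c "
from h import *
print(tcp()[2]['ft_torque'],rel([0.5163,-0.1507,0.152],np.radians(110)))"
python3 -m creep '[{"rx":0,"ry":0,"rz":4,"tx":0,"ty":0,"tz":0.1,"gripper":0},{"rx":0,"ry":0,"rz":7,"tx":0,"ty":0,"tz":0.1,"gripper":0},{"rx":0,"ry":0,"rz":7,"tx":0,"ty":0,"tz":0.1,"gripper":1},{"rx":0,"ry":0,"rz":7,"tx":0,"ty":0,"tz":0.1,"gripper":1},{"rx":0,"ry":0,"rz":7,"tx":0,"ty":0,"tz":0.1,"gripper":1}]'
python3 -m creep '[{"rx":0,"ry":0,"rz":0,"tx":0,"ty":0,"tz":0,"gripper":1},{"rx":0,"ry":0,"rz":0,"tx":0,"ty":0,"tz":0,"gripper":1},{"rx":0,"ry":0,"rz":0,"tx":0,"ty":0,"tz":-4,"gripper":1},{"rx":0,"ry":0,"rz":0,"tx":0,"ty":0,"tz":-8,"gripper":1},{"rx":0,"ry":0,"rz":0,"tx":0,"ty":0,"tz":-10,"gripper":1}]'
python3 - <<'E'
from h import *
c=shot("top"); w=cloud(c); col=c["color"].astype(int)
b=w[240:300,145:205].reshape(-1,3); cb=col[240:300,145:205].reshape(-1,3)
a=w.reshape(-1,3); cc=col.reshape(-1,3)
t=np.radians(-20); X=np.array([np.cos(t),np.sin(t)]); Y=np.array([-np.sin(t),np.cos(t)])
k=(a[:,2]>.06)&(a[:,2]<.1)&(cc[:,0]-cc[:,2]>60)&(cc[:,1]<125)&(np.hypot(a[:,0]-.535,a[:,1]-.335)<.1)
q=a[k]; pr=np.c_[q[:,:2]@X,q[:,:2]@Y,q[:,2]]
print("rect",cv2.minAreaRect((q[:,:2]*1000).astype(np.float32)))
x0,x1=np.percentile(pr[:,0],[1,99]); print("x extent",x0,x1)
for lo in np.arange(pr[:,1].min(),pr[:,1].max(),.006):
    s=pr[(pr[:,1]>=lo)&(pr[:,1]<lo+.006)]; print(round(lo+.003,4),len(s),s[:,2].max().round(4))
# stop
k=(cc.min(1)>150)&(a[:,2]>.04)&(a[:,2]<.08)&(np.hypot(a[:,0]-.50,a[:,1]-.29)<.06); print("stop",k.sum(),a[k].mean(0), cv2.minAreaRect((a[k][:,:2]*1000).astype(np.float32)))
print(tcp()[0],tcp()[2]["joint_pos"].round(2))
E
```

```text
clock: 8.23
ee_pos: [0.5158, -0.1502, 0.1534]
eef_rot: [-0.0, -0.198, 0.98, 0.0]
force: [-1.7, -2.0, 5.3]
width: 0.019
finger_force: 60.9
[-0.45257805  0.80565006 -0.60728518] (array([-0.03, -0.06,  0.14]), array([ 0.01, -0.04,  2.79]))
clock: 8.65
ee_pos: [0.5162, -0.1496, 0.1521]
eef_rot: [0.0, -0.14, 0.99, 0.0]
force: [-0.6, -0.3, 0.4]
width: 0.055
finger_force: 0.0
clock: 9.07
ee_pos: [0.5176, -0.1495, 0.256]
eef_rot: [0.002, -0.14, 0.99, -0.0]
force: [1.4, -0.1, 0.1]
width: 0.0852
finger_force: 0.0
rect ((557.6036376953125, 346.8287658691406), (150.47616577148438, 112.82801055908203), 69.88166046142578)
x extent 0.35004798106896584 0.4614854203082329
0.4444 74 0.0699
0.4504 6 0.0714
0.4564 11 0.0741
0.4624 68 0.0742
0.4684 73 0.0721
0.4744 55 0.0747
0.4804 5 0.075
0.4864 45 0.0789
0.4924 62 0.0753
0.4984 108 0.0785
0.5044 19 0.0803
0.5104 10 0.0828
0.5164 69 0.0813
0.5224 13 0.0761
0.5284 1 0.078
0.5344 2 0.0782
0.5404 2 0.0822
0.5464 2 0.0817
0.5524 2 0.0861
0.5584 3 0.0829
0.5644 3 0.0853
0.5704 4 0.0849
0.5764 4 0.0885Traceback (most recent call last):
  File "<stdin>", line 11, in <module>
    return umr_maximum(a, axis, None, out, keepdims, initial, where)
ValueError: zero-size array to reduction operation maximum which has no identity
```

```bash
python3 -m creep '[{"rx":0,"ry":0,"rz":7,"tx":-1.1,"ty":3.7,"tz":0,"gripper":1},{"rx":0,"ry":0,"rz":14,"tx":-2.2,"ty":7.4,"tz":0,"gripper":1},{"rx":0,"ry":0,"rz":21,"tx":-3.3,"ty":11.1,"tz":0,"gripper":1},{"rx":0,"ry":0,"rz":28,"tx":-4.4,"ty":14.8,"tz":0,"gripper":1},{"rx":0,"ry":0,"rz":35,"tx":-5.5,"ty":18.5,"tz":0,"gripper":1}]'
python3 -m creep '[{"rx":0,"ry":0,"rz":7,"tx":1.2,"ty":3.7,"tz":0,"gripper":1},{"rx":0,"ry":0,"rz":14,"tx":2.5,"ty":7.4,"tz":0,"gripper":1},{"rx":0,"ry":0,"rz":21,"tx":3.8,"ty":11.1,"tz":0,"gripper":1},{"rx":0,"ry":0,"rz":28,"tx":5.1,"ty":14.8,"tz":0,"gripper":1},{"rx":0,"ry":0,"rz":35,"tx":6.3,"ty":18.4,"tz":0,"gripper":1}]'
python3 - <<'E'
from h import *
print(rel([0.515,0.26,0.25],np.radians(-20)),tcp()[0])
E
```

```text
clock: 9.53
ee_pos: [0.5176, 0.0439, 0.2522]
eef_rot: [0.0, 0.167, 0.986, 0.0]
force: [1.2, -0.6, -0.0]
width: 0.0856
finger_force: 0.0
clock: 9.95
ee_pos: [0.5173, 0.2387, 0.252]
eef_rot: [-0.0, 0.454, 0.891, -0.0]
force: [1.4, 0.7, -0.7]
width: 0.0852
finger_force: 0.0
(array([1.86, 1.07, 0.2 ]), array([-1.000e-02, -0.000e+00,  5.598e+01])) [0.51727868 0.23869068 0.25199186]
```

```bash
python3 -m creep '[{"rx":0,"ry":0,"rz":7,"tx":0,"ty":-0.6,"tz":0,"gripper":1},{"rx":0,"ry":0,"rz":14,"tx":0,"ty":-1.2,"tz":0,"gripper":1},{"rx":0,"ry":0,"rz":21,"tx":0,"ty":-2.1,"tz":0,"gripper":1},{"rx":0,"ry":0,"rz":28,"tx":0,"ty":-2.1,"tz":0,"gripper":1},{"rx":0,"ry":0,"rz":35,"tx":0,"ty":-2.1,"tz":0,"gripper":1}]'
python3 -m creep '[{"rx":0,"ry":0,"rz":7,"tx":0,"ty":0,"tz":0,"gripper":1},{"rx":0,"ry":0,"rz":14,"tx":0,"ty":0,"tz":0,"gripper":1},{"rx":0,"ry":0,"rz":21,"tx":0,"ty":0,"tz":0,"gripper":1},{"rx":0,"ry":0,"rz":21,"tx":0,"ty":0,"tz":0,"gripper":1}]'
cat >> h.py <<'E'
def blanks(c,near=(.53,.31),rad=.1):
    w=cloud(c).reshape(-1,3); cc=c["color"].astype(int).reshape(-1,3)
    k=(w[:,2]>.056)&(w[:,2]<.095)&(cc[:,0]-cc[:,2]>50)&(cc[:,1]<0.72*cc[:,0])&(np.hypot(w[:,0]-near[0],w[:,1]-near[1])<rad)
    m=k.reshape(480,640).astype(np.uint8); m=cv2.morphologyEx(m,cv2.MORPH_OPEN,np.ones((5,5)))
    n,lab,st,_=cv2.connectedComponentsWithStats(m)
    for i in range(1,n):
        if st[i,4]>100: q=w[(lab==i).ravel()]; print("blank area",st[i],cv2.minAreaRect((q[:,:2]*1000).astype(np.float32)),q[:,2].min().round(4),q[:,2].max().round(4))
E
python3 - <<'E'
from h import *
c=shot("wrist","w4"); blanks(c); print(tcp()[0],tcp()[2]["joint_pos"].round(2))
E
```

```text
clock: 10.37
ee_pos: [0.5004, 0.224, 0.2519]
eef_rot: [-0.0, 0.701, 0.713, -0.0]
force: [-0.3, 0.8, -1.1]
width: 0.0855
finger_force: 0.0
clock: 10.7
ee_pos: [0.5007, 0.2243, 0.2521]
eef_rot: [0.0, 0.819, 0.574, -0.0]
force: [-0.4, -0.5, -1.2]
width: 0.0855
finger_force: 0.0
blank area [ 265    3   97   46 4252] ((539.123291015625, 345.75311279296875), (25.504318237304688, 61.89151382446289), 69.54327392578125) 0.062 0.0812
blank area [ 267   50   93   82 7077] ((524.9630737304688, 307.5643615722656), (53.11743927001953, 61.17998123168945), 70.1070556640625) 0.0582 0.0767
[0.50070812 0.22436859 0.25207426] [-0.08  0.41 -0.54  1.78  0.25  1.01 -1.06]
```

View pics/w4.png

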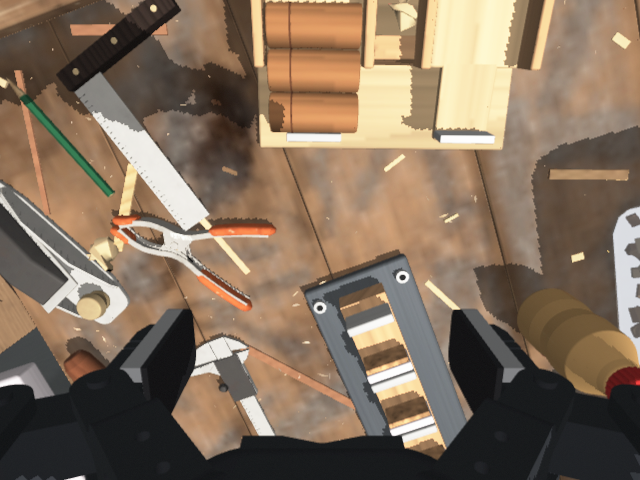

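The wrist view shows the three blanks at (313,25), (315,70) and (313,112), with the stop at (313,137). The front one is at about (0.520,0.294) and its axis is at -20°. I'll grasp it by the ends.

```bash
python3 -c "
from h import *
print(rel([0.5203,0.2942,0.054],np.radians(-20)))"
```

```text
(array([ 7.24, -0.49, 19.81]), array([-0.  ,  0.02,  0.46]))
```

```bash
python3 -m creep '[{"rx":0,"ry":0,"rz":0.5,"tx":4,"ty":-0.3,"tz":0,"gripper":1},{"rx":0,"ry":0,"rz":0.5,"tx":7.2,"ty":-0.5,"tz":2,"gripper":1},{"rx":0,"ry":0,"rz":0.5,"tx":7.2,"ty":-0.5,"tz":6,"gripper":1},{"rx":0,"ry":0,"rz":0.5,"tx":7.2,"ty":-0.5,"tz":10,"gripper":1},{"rx":0,"ry":0,"rz":0.5,"tx":7.2,"ty":-0.5,"tz":10,"gripper":1}]'
python3 -c "
from h import *
print(rel([0.5203,0.2942,0.054],np.radians(-20)))"
```

```text
clock: 11.17
ee_pos: [0.516, 0.291, 0.1448]
eef_rot: [-0.001, 0.819, 0.574, -0.006]
force: [-1.7, -1.8, -1.1]
width: 0.0854
finger_force: 0.0
(array([0.53, 0.37, 9.07]), array([-0.49,  0.57,  0.09]))
```

```bash
python3 -m creep '[{"rx":0,"ry":0,"rz":0,"tx":0,"ty":0,"tz":2,"gripper":1},{"rx":0,"ry":0,"rz":0,"tx":0,"ty":0,"tz":4,"gripper":1},{"rx":0,"ry":0,"rz":0,"tx":0,"ty":0,"tz":5,"gripper":1},{"rx":0,"ry":0,"rz":0,"tx":0,"ty":0,"tz":5,"gripper":1}]'
python3 -c "
from h import *
print(rel([0.5203,0.2942,0.054],np.radians(-20)))"
```

```text
clock: 11.5
ee_pos: [0.5198, 0.2928, 0.1015]
eef_rot: [-0.0, 0.82, 0.573, -0.001]
force: [0.4, 0.1, 0.3]
width: 0.0854
finger_force: 0.0
(array([0.16, 0.01, 4.75]), array([-0.1 ,  0.12, -0.12]))
```

```bash
python3 -m creep '[{"rx":0,"ry":0,"rz":0,"tx":0.1,"ty":0,"tz":2.5,"gripper":1},{"rx":0,"ry":0,"rz":0,"tx":0.1,"ty":0,"tz":4.7,"gripper":1},{"rx":0,"ry":0,"rz":0,"tx":0.1,"ty":0,"tz":4.7,"gripper":1},{"rx":0,"ry":0,"rz":0,"tx":0.1,"ty":0,"tz":4.7,"gripper":0},{"rx":0,"ry":0,"rz":0,"tx":0.1,"ty":0,"tz":4.7,"gripper":0}]'
python3 -m creep '[{"rx":0,"ry":0,"rz":0,"tx":0,"ty":0,"tz":0,"gripper":0},{"rx":0,"ry":0,"rz":0,"tx":0,"ty":0,"tz":0,"gripper":0},{"rx":0,"ry":0,"rz":0,"tx":0,"ty":0,"tz":0,"gripper":0}]'
python3 -c "
from h import *
print(rel([0.5203,0.2942,0.054],np.radians(-20)))"
```

```text
clock: 11.92
ee_pos: [0.5219, 0.2953, 0.0573]
eef_rot: [0.0, 0.82, 0.572, 0.001]
force: [-0.1, 0.2, -0.3]
width: 0.064
finger_force: 0.1
clock: 12.17
ee_pos: [0.5222, 0.2956, 0.0578]
eef_rot: [0.0, 0.82, 0.572, 0.002]
force: [-0.5, -1.1, 7.3]
width: 0.0613
finger_force: 65.2
(array([-0.2 , -0.13,  0.38]), array([ 0.13, -0.16, -0.19]))
```

```bash
python3 -m creep '[{"rx":0,"ry":0,"rz":0,"tx":0,"ty":0,"tz":-2,"gripper":0},{"rx":0,"ry":0,"rz":0,"tx":0,"ty":0,"tz":-5,"gripper":0},{"rx":0,"ry":0,"rz":0,"tx":0,"ty":0,"tz":-8,"gripper":0},{"rx":0,"ry":0,"rz":0,"tx":0,"ty":0,"tz":-8,"gripper":0}]'
python3 -c "
from h import *
print(rel([0.508,0.0985,0.13],np.radians(2.1)))"
```

```text
clock: 12.5
ee_pos: [0.5241, 0.2972, 0.1423]
eef_rot: [0.0, 0.82, 0.572, 0.005]
force: [1.9, 0.8, 0.0]
width: 0.0605
finger_force: 67.8
(array([-19.22,   5.34,   1.1 ]), array([  0.47,  -0.41, -22.29]))
```

```bash
python3 -m creep '[{"rx":0,"ry":0,"rz":-4.5,"tx":-3.8,"ty":1.1,"tz":0.5,"gripper":0},{"rx":0,"ry":0,"rz":-9,"tx":-7.6,"ty":2.2,"tz":0.5,"gripper":0},{"rx":0,"ry":0,"rz":-13.5,"tx":-11.5,"ty":3.2,"tz":0.5,"gripper":0},{"rx":0,"ry":0,"rz":-18,"tx":-15.3,"ty":4.3,"tz":0.5,"gripper":0},{"rx":0,"ry":0,"rz":-22.3,"tx":-19.2,"ty":5.4,"tz":0.5,"gripper":0}]'
python3 -m creep '[{"rx":0,"ry":0,"rz":0,"tx":0,"ty":0,"tz":0,"gripper":0},{"rx":0,"ry":0,"rz":0,"tx":0,"ty":0,"tz":2,"gripper":0},{"rx":0,"ry":0,"rz":0,"tx":0,"ty":0,"tz":2,"gripper":0}]'
python3 - <<'E'
from h import *
print(tcp()[0],rel([0.508,0.0985,0.051],np.radians(2.1)))
c=shot("top","t5",(225,230,405,330),4)
E
```

```text
clock: 12.92
ee_pos: [0.5052, 0.0942, 0.1312]
eef_rot: [0.001, 0.692, 0.722, 0.001]
force: [1.2, -0.8, -0.3]
width: 0.0609
finger_force: 67.8
clock: 13.17
ee_pos: [0.5044, 0.0943, 0.1091]
eef_rot: [-0.0, 0.695, 0.719, -0.001]
force: [-0.3, 0.5, -0.3]
width: 0.0609
finger_force: 67.7
[0.50437558 0.09429138 0.10911438] (array([0.41, 0.39, 5.81]), array([-0.11,  0.05, -0.14]))
```

View pics/t5.png

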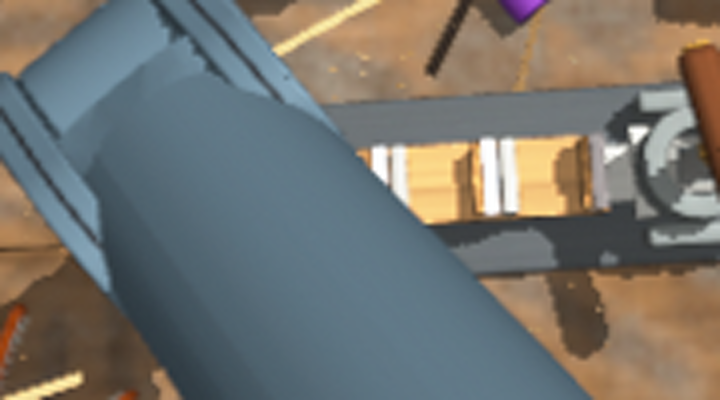

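The arm hides the nest from above, with only nests 1–2 visible at (435,180) and (545,175), so I'll go by the numbers and watch the force.

```bash
python3 -m creep '[{"rx":0,"ry":0,"rz":0,"tx":0.4,"ty":0.4,"tz":0,"gripper":0},{"rx":0,"ry":0,"rz":0,"tx":0.4,"ty":0.4,"tz":1,"gripper":0},{"rx":0,"ry":0,"rz":0,"tx":0.4,"ty":0.4,"tz":1.5,"gripper":0},{"rx":0,"ry":0,"rz":0,"tx":0.4,"ty":0.4,"tz":1.5,"gripper":0}]'
python3 - <<'E'
from h import *
print(tcp()[0],rel([0.508,0.0985,0.051],np.radians(2.1)))
c=shot("scene","s6",(250,230,430,365),4); a=cloud(c).reshape(-1,3); cc=c["color"].astype(int).reshape(-1,3)
k=(a[:,2]>.075)&(a[:,2]<.12)&(cc[:,0]-cc[:,2]>50)&(np.hypot(a[:,0]-.508,a[:,1]-.0985)<.06); q=a[k]; print(k.sum())
if k.sum()>20: print(q.min(0),q.max(0),np.median(q,0))
E
```

```text
clock: 13.55
ee_pos: [0.5083, 0.1003, 0.0943]
eef_rot: [-0.0, 0.694, 0.72, -0.001]
force: [-0.7, -0.3, -0.3]
width: 0.061
finger_force: 67.7
[0.50833902 0.10034836 0.09429472] (array([-0.18, -0.03,  4.33]), array([-0.09,  0.02,  0.07]))
175
[0.46999683 0.090478   0.08309681] [0.53669959 0.11414561 0.10842557] [0.50749671 0.10767673 0.10253899]
```

View pics/s6.png

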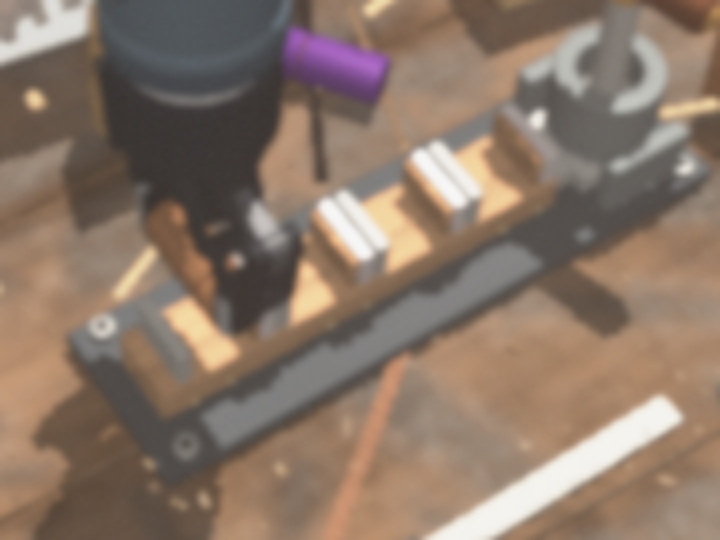

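The crop shows the blank in the fingers above the end nest, at about (230,290). Its +y edge is at 0.114, so its centre lies under the TCP. I'll shift -2 mm in y and lower.

```bash
python3 -m creep '[{"rx":0,"ry":0,"rz":0,"tx":-0.25,"ty":0,"tz":0.5,"gripper":0},{"rx":0,"ry":0,"rz":0,"tx":-0.25,"ty":0,"tz":1.8,"gripper":0},{"rx":0,"ry":0,"rz":0,"tx":-0.25,"ty":0,"tz":2.8,"gripper":0},{"rx":0,"ry":0,"rz":0,"tx":-0.25,"ty":0,"tz":3.4,"gripper":0},{"rx":0,"ry":0,"rz":0,"tx":-0.25,"ty":0,"tz":3.4,"gripper":0}]'
python3 - <<'E'
from h import *
print(tcp()[0],rel([0.508,0.098,0.051],np.radians(2.1)))
E
```

```text
clock: 14.02
ee_pos: [0.5079, 0.0975, 0.0595]
eef_rot: [-0.001, 0.694, 0.72, -0.001]
force: [-0.6, -0.1, -1.0]
width: 0.0608
finger_force: 67.8
[0.50794726 0.09745885 0.05948843] (array([0.05, 0.01, 0.85]), array([-0.16,  0.  ,  0.03]))
```

```bash
python3 -m creep '[{"rx":0,"ry":0,"rz":0,"tx":0,"ty":0,"tz":0.4,"gripper":0},{"rx":0,"ry":0,"rz":0,"tx":0,"ty":0,"tz":0.7,"gripper":0},{"rx":0,"ry":0,"rz":0,"tx":0,"ty":0,"tz":0.7,"gripper":0}]'
python3 -m creep '[{"rx":0,"ry":0,"rz":0,"tx":0,"ty":0,"tz":0,"gripper":1},{"rx":0,"ry":0,"rz":0,"tx":0,"ty":0,"tz":0,"gripper":1},{"rx":0,"ry":0,"rz":0,"tx":0,"ty":0,"tz":0,"gripper":1},{"rx":0,"ry":0,"rz":0,"tx":0,"ty":0,"tz":0,"gripper":1},{"rx":0,"ry":0,"rz":0,"tx":0,"ty":0,"tz":0,"gripper":1}]'
python3 -m creep '[{"rx":0,"ry":0,"rz":0,"tx":0,"ty":0,"tz":-4,"gripper":1},{"rx":0,"ry":0,"rz":0,"tx":0,"ty":0,"tz":-8,"gripper":1},{"rx":0,"ry":0,"rz":0,"tx":0,"ty":0,"tz":-10,"gripper":1},{"rx":0,"ry":0,"rz":0,"tx":0,"ty":0,"tz":-10,"gripper":1}]'
python3 - <<'E'
from h import *
print(tcp()[0],rel([0.5215,0.2950,0.13],np.radians(-20)))
E
```

```text
clock: 14.27
ee_pos: [0.509, 0.0975, 0.0539]
eef_rot: [-0.0, 0.694, 0.72, -0.0]
force: [0.1, 0.1, -1.2]
width: 0.061
finger_force: 67.8
clock: 14.68
ee_pos: [0.5093, 0.0974, 0.0544]
eef_rot: [0.0, 0.694, 0.72, 0.0]
force: [-1.3, 0.4, 0.1]
width: 0.0855
finger_force: 0.0
clock: 15.02
ee_pos: [0.5121, 0.0984, 0.1588]
eef_rot: [0.002, 0.694, 0.72, 0.003]
force: [1.3, -0.1, 0.1]
width: 0.0853
finger_force: 0.0
[0.51206324 0.09839433 0.15883869] (array([19.61,  1.64,  2.92]), array([ 0.43, -0.15, 22.09]))
```

```bash
python3 -m creep '[{"rx":0,"ry":0,"rz":5.5,"tx":3.2,"ty":0.3,"tz":-1,"gripper":1},{"rx":0,"ry":0,"rz":11,"tx":6.5,"ty":0.5,"tz":-2,"gripper":1},{"rx":0,"ry":0,"rz":16.5,"tx":9.8,"ty":0.8,"tz":-2,"gripper":1},{"rx":0,"ry":0,"rz":22,"tx":12.2,"ty":1,"tz":-2,"gripper":1},{"rx":0,"ry":0,"rz":22,"tx":12.2,"ty":1,"tz":-2,"gripper":1}]'
python3 - <<'E'
from h import *
for n in("wrist","top"):
  c=shot(n); blanks(c); 
  blanks(c,(.508,.09),.06)
print(tcp()[0],rel([0.5205,0.2945,0.13],np.radians(-20)))
E
```

```text
clock: 15.43
ee_pos: [0.5135, 0.2267, 0.1747]
eef_rot: [-0.002, 0.818, 0.575, 0.002]
force: [-0.4, 1.4, 0.0]
width: 0.0855
finger_force: 0.0
blank area [  227    40   125   110 12066] ((525.1634521484375, 307.8240051269531), (53.688270568847656, 61.566505432128906), 69.27928161621094) 0.0562 0.0771
blank area [ 333  388   95   51 2598] ((508.9476623535156, 99.55789184570312), (61.54100799560547, 22.767751693725586), 4.081128120422363) 0.056 0.0647
blank area [275 263  12  29 301] ((510.0255126953125, 98.33833312988281), (60.15858459472656, 22.640974044799805), 2.432161569595337) 0.0561 0.0691
[0.51394511 0.22054929 0.17370615] (array([ 7.19, -1.87,  4.37]), array([-0.04,  0.04,  0.3 ]))
```

Blank 1 lies in its nest at (0.509,0.099), top about 63 mm, and the next two have rolled down. Fetching the second.

```bash
python3 -m creep '[{"rx":0,"ry":0,"rz":0.3,"tx":3.6,"ty":-1,"tz":2,"gripper":1},{"rx":0,"ry":0,"rz":0.3,"tx":7.2,"ty":-1.9,"tz":4.3,"gripper":1},{"rx":0,"ry":0,"rz":0.3,"tx":7.2,"ty":-1.9,"tz":6.5,"gripper":1},{"rx":0,"ry":0,"rz":0.3,"tx":7.2,"ty":-1.9,"tz":7,"gripper":1},{"rx":0,"ry":0,"rz":0.3,"tx":7.2,"ty":-1.9,"tz":7,"gripper":1}]'
python3 - <<'E'
from h import *
print(tcp()[0],rel([0.5205,0.2942,0.055],np.radians(-20)))
E
```

```text
clock: 15.95
ee_pos: [0.5202, 0.2913, 0.102]
eef_rot: [0.0, 0.82, 0.572, -0.003]
force: [-0.1, -0.5, 0.0]
width: 0.0855
finger_force: 0.0
[0.52021425 0.29125331 0.10196106] (array([ 0.31, -0.06,  4.69]), array([-0.14,  0.28, -0.21]))
```

```bash
python3 -m creep '[{"rx":0,"ry":0,"rz":0,"tx":0.1,"ty":0,"tz":2.5,"gripper":1},{"rx":0,"ry":0,"rz":0,"tx":0.1,"ty":0,"tz":4.7,"gripper":1},{"rx":0,"ry":0,"rz":0,"tx":0.1,"ty":0,"tz":4.7,"gripper":1},{"rx":0,"ry":0,"rz":0,"tx":0.1,"ty":0,"tz":4.7,"gripper":0},{"rx":0,"ry":0,"rz":0,"tx":0.1,"ty":0,"tz":4.7,"gripper":0}]'
python3 -m creep '[{"rx":0,"ry":0,"rz":0,"tx":0,"ty":0,"tz":0,"gripper":0},{"rx":0,"ry":0,"rz":0,"tx":0,"ty":0,"tz":0,"gripper":0},{"rx":0,"ry":0,"rz":0,"tx":0,"ty":0,"tz":0,"gripper":0}]'
python3 -m creep '[{"rx":0,"ry":0,"rz":0,"tx":0,"ty":0,"tz":-2,"gripper":0},{"rx":0,"ry":0,"rz":0,"tx":0,"ty":0,"tz":-5,"gripper":0},{"rx":0,"ry":0,"rz":0,"tx":0,"ty":0,"tz":-8,"gripper":0},{"rx":0,"ry":0,"rz":0,"tx":0,"ty":0,"tz":-8,"gripper":0}]'
python3 - <<'E'
from h import *
print(tcp()[0],rel([0.510,0.0402,0.135],np.radians(2.1)))
E
```

```text
clock: 16.37
ee_pos: [0.5228, 0.2942, 0.059]
eef_rot: [0.0, 0.821, 0.572, 0.001]
force: [-0.2, 0.5, -0.1]
width: 0.064
finger_force: 0.1
clock: 16.62
ee_pos: [0.5232, 0.2948, 0.0595]
eef_rot: [0.001, 0.82, 0.572, 0.001]
force: [-0.6, -1.6, 7.9]
width: 0.061
finger_force: 65.4
clock: 16.95
ee_pos: [0.5249, 0.2973, 0.1441]
eef_rot: [0.0, 0.82, 0.572, 0.005]
force: [0.6, 1.0, 0.0]
width: 0.0605
finger_force: 67.0
[0.52491986 0.29726937 0.14409108] (array([-24.65,   7.47,   0.75]), array([  0.46,  -0.4 , -22.3 ]))
```

```bash
python3 -m creep '[{"rx":0,"ry":0,"rz":0,"tx":-3.5,"ty":1.1,"tz":0,"gripper":0},{"rx":0,"ry":0,"rz":0,"tx":-7,"ty":2.1,"tz":0,"gripper":0},{"rx":0,"ry":0,"rz":0,"tx":-10.5,"ty":3.2,"tz":0,"gripper":0},{"rx":0,"ry":0,"rz":0,"tx":-14,"ty":4.2,"tz":0,"gripper":0},{"rx":0,"ry":0,"rz":0,"tx":-14,"ty":4.2,"tz":0,"gripper":0}]'
python3 -m creep '[{"rx":0,"ry":0,"rz":-6,"tx":-3.5,"ty":1.1,"tz":0,"gripper":0},{"rx":0,"ry":0,"rz":-12,"tx":-7,"ty":2.2,"tz":0,"gripper":0},{"rx":0,"ry":0,"rz":-18,"tx":-10.6,"ty":3.2,"tz":0,"gripper":0},{"rx":0,"ry":0,"rz":-22.3,"tx":-10.6,"ty":3.2,"tz":0.7,"gripper":0},{"rx":0,"ry":0,"rz":-22.3,"tx":-10.6,"ty":3.2,"tz":2,"gripper":0}]'
python3 - <<'E'
from h import *
print(tcp()[0],rel([0.510,0.0402,0.095],np.radians(2.1)))
E
```

```text
clock: 17.37
ee_pos: [0.5128, 0.1392, 0.137]
eef_rot: [0.003, 0.823, 0.568, -0.002]
force: [-0.4, -0.0, -1.3]
width: 0.0608
finger_force: 67.0
clock: 17.78
ee_pos: [0.5076, 0.0353, 0.1183]
eef_rot: [0.002, 0.695, 0.719, 0.001]
force: [0.4, 0.1, -0.1]
width: 0.0608
finger_force: 67.0
[0.50755205 0.03530712 0.11830761] (array([0.48, 0.25, 2.33]), array([ 0.19,  0.07, -0.17]))
```

```bash
python3 -m creep '[{"rx":0,"ry":0,"rz":0,"tx":0.4,"ty":0.2,"tz":0.5,"gripper":0},{"rx":0,"ry":0,"rz":0,"tx":0.4,"ty":0.2,"tz":2.2,"gripper":0},{"rx":0,"ry":0,"rz":0,"tx":0.4,"ty":0.2,"tz":2.2,"gripper":0},{"rx":0,"ry":0,"rz":0,"tx":0.4,"ty":0.2,"tz":2.2,"gripper":0}]'
python3 - <<'E'
from h import *
print(tcp()[0],rel([0.510,0.0402,0.060],np.radians(2.1)))
c=shot("scene"); a=cloud(c).reshape(-1,3); cc=c["color"].astype(int).reshape(-1,3)
p=tcp()[0]
k=(a[:,2]>.07)&(a[:,2]<.12)&(cc[:,0]-cc[:,2]>50)&(np.hypot(a[:,0]-p[0],a[:,1]-p[1])<.05); q=a[k]; print(k.sum())
from scipy.optimize import least_squares
s=least_squares(lambda v:np.hypot(q[:,1]-.037*(q[:,0]-p[0])*1-v[0],q[:,2]-v[1])-.014,[p[1],p[2]],loss="soft_l1",f_scale=.002).x; print("blank centre y,z",s)
E
```

```text
clock: 18.12
ee_pos: [0.5073, 0.0444, 0.0948]
eef_rot: [-0.001, 0.693, 0.721, -0.0]
force: [-0.1, 0.2, -1.2]
width: 0.061
finger_force: 67.0
[0.50734571 0.04443741 0.0948027 ] (array([-0.44,  0.26,  3.48]), array([-0.1 , -0.04,  0.1 ]))
238
blank centre y,z [0.04350285 0.09093296]
```

```bash
python3 -m creep '[{"rx":0,"ry":0,"rz":0,"tx":-0.4,"ty":0.25,"tz":0.5,"gripper":0},{"rx":0,"ry":0,"rz":0,"tx":-0.4,"ty":0.25,"tz":1.8,"gripper":0},{"rx":0,"ry":0,"rz":0,"tx":-0.4,"ty":0.25,"tz":2.8,"gripper":0},{"rx":0,"ry":0,"rz":0,"tx":-0.4,"ty":0.25,"tz":3.4,"gripper":0},{"rx":0,"ry":0,"rz":0,"tx":-0.4,"ty":0.25,"tz":3.4,"gripper":0}]'
python3 - <<'E'
from h import *
print(tcp()[0],rel([0.510,0.0406,0.053],np.radians(2.1)))
E
```

```text
clock: 18.58
ee_pos: [0.5095, 0.0388, 0.0596]
eef_rot: [-0.001, 0.694, 0.72, -0.001]
force: [0.7, 0.7, -0.5]
width: 0.0608
finger_force: 67.0
[0.50948015 0.03875324 0.05959724] (array([0.18, 0.06, 0.66]), array([-0.16, -0.02,  0.02]))
```

```bash
python3 -m creep '[{"rx":0,"ry":0,"rz":0,"tx":0.1,"ty":0,"tz":0.3,"gripper":0},{"rx":0,"ry":0,"rz":0,"tx":0.1,"ty":0,"tz":0.6,"gripper":0},{"rx":0,"ry":0,"rz":0,"tx":0.1,"ty":0,"tz":0.6,"gripper":0}]'
python3 -m creep '[{"rx":0,"ry":0,"rz":0,"tx":0,"ty":0,"tz":0,"gripper":1},{"rx":0,"ry":0,"rz":0,"tx":0,"ty":0,"tz":0,"gripper":1},{"rx":0,"ry":0,"rz":0,"tx":0,"ty":0,"tz":0,"gripper":1},{"rx":0,"ry":0,"rz":0,"tx":0,"ty":0,"tz":0,"gripper":1},{"rx":0,"ry":0,"rz":0,"tx":0,"ty":0,"tz":0,"gripper":1}]'
python3 -m creep '[{"rx":0,"ry":0,"rz":0,"tx":0,"ty":0,"tz":-4,"gripper":1},{"rx":0,"ry":0,"rz":0,"tx":0,"ty":0,"tz":-8,"gripper":1},{"rx":0,"ry":0,"rz":0,"tx":0,"ty":0,"tz":-10,"gripper":1},{"rx":0,"ry":0,"rz":0,"tx":0,"ty":0,"tz":-10,"gripper":1}]'
python3 - <<'E'
from h import *
print(tcp()[0],rel([0.498,0.224,0.175],np.radians(-20)))
E
```

```text
clock: 18.83
ee_pos: [0.5104, 0.0395, 0.0549]
eef_rot: [-0.0, 0.694, 0.72, -0.0]
force: [-0.7, 0.3, -0.4]
width: 0.061
finger_force: 67.0
clock: 19.25
ee_pos: [0.5107, 0.0395, 0.0555]
eef_rot: [0.0, 0.694, 0.72, 0.0]
force: [-0.2, -0.2, 0.6]
width: 0.0852
finger_force: 0.0
clock: 19.58
ee_pos: [0.5136, 0.0402, 0.1598]
eef_rot: [0.003, 0.694, 0.72, 0.003]
force: [0.5, 0.4, 0.3]
width: 0.0853
finger_force: 0.0
[0.51359832 0.04018298 0.15975625] (array([18.43, -0.88, -1.53]), array([ 0.44, -0.1 , 22.09]))
```

```bash
python3 -m creep '[{"rx":0,"ry":0,"rz":5.5,"tx":3.7,"ty":-0.2,"tz":-1.5,"gripper":1},{"rx":0,"ry":0,"rz":11,"tx":7.4,"ty":-0.4,"tz":-1.5,"gripper":1},{"rx":0,"ry":0,"rz":16.5,"tx":11,"ty":-0.6,"tz":-1.5,"gripper":1},{"rx":0,"ry":0,"rz":22,"tx":14.7,"ty":-0.8,"tz":-1.5,"gripper":1},{"rx":0,"ry":0,"rz":22,"tx":18.4,"ty":-0.9,"tz":-1.5,"gripper":1}]'
python3 - <<'E'
from h import *
for n in("wrist","top"):
  c=shot(n); blanks(c); blanks(c,(.509,.07),.08)
print(tcp()[0],rel([0.5205,0.2942,0.105],np.radians(-20)))
E
```

```text
clock: 20.0
ee_pos: [0.4941, 0.2244, 0.17]
eef_rot: [0.0, 0.82, 0.572, -0.0]
force: [0.6, -0.6, 0.2]
width: 0.0853
finger_force: 0.0
blank area [ 262   80  122   53 5879] ((520.3103637695312, 294.48858642578125), (26.167837142944336, 61.307289123535156), 69.75071716308594) 0.0574 0.072
blank area [ 361  384   98   51 2826] ((508.6657409667969, 99.65814971923828), (61.48412322998047, 23.014585494995117), 4.087512969970703) 0.056 0.0649
blank area [303 261  12  30 295] ((511.6980895996094, 39.0848388671875), (61.79816818237305, 22.00299644470215), 1.4080373048782349) 0.056 0.0689
blank area [275 263  12  29 294] ((510.2869567871094, 98.31202697753906), (23.62468719482422, 59.689170837402344), 88.99569702148438) 0.0562 0.07
[0.49276173 0.23103663 0.17062584] (array([6.85, 0.54, 6.6 ]), array([-0.09, -0.28,  0.67]))
```

Two blanks are placed. The third is at (0.520,0.294).

```bash
python3 -m creep '[{"rx":0,"ry":0,"rz":0.6,"tx":3.4,"ty":0.3,"tz":2,"gripper":1},{"rx":0,"ry":0,"rz":0.6,"tx":6.8,"ty":0.5,"tz":4.3,"gripper":1},{"rx":0,"ry":0,"rz":0.6,"tx":6.8,"ty":0.5,"tz":6.5,"gripper":1},{"rx":0,"ry":0,"rz":0.6,"tx":6.8,"ty":0.5,"tz":6.5,"gripper":1},{"rx":0,"ry":0,"rz":0.6,"tx":6.8,"ty":0.5,"tz":6.5,"gripper":1}]'
python3 - <<'E'
from h import *
print(tcp()[0],rel([0.5205,0.2942,0.055],np.radians(-20)))
E
```

```text
clock: 20.52
ee_pos: [0.5216, 0.2841, 0.1037]
eef_rot: [0.0, 0.822, 0.57, -0.002]
force: [-0.0, 0.4, 0.1]
width: 0.0854
finger_force: 0.0
[0.52158833 0.28408586 0.10370161] (array([ 0.93, -0.44,  4.87]), array([-0.13,  0.2 , -0.47]))
```

```bash
python3 -m creep '[{"rx":0,"ry":0,"rz":-0.5,"tx":0.8,"ty":-0.4,"tz":0,"gripper":1},{"rx":0,"ry":0,"rz":-0.5,"tx":0.8,"ty":-0.4,"tz":0,"gripper":1},{"rx":0,"ry":0,"rz":-0.5,"tx":0.8,"ty":-0.4,"tz":2.5,"gripper":1},{"rx":0,"ry":0,"rz":-0.5,"tx":0.8,"ty":-0.4,"tz":2.5,"gripper":1}]'
python3 - <<'E'
from h import *
print(tcp()[0],rel([0.5205,0.2942,0.055],np.radians(-20)))
E
```

```text
clock: 20.85
ee_pos: [0.5208, 0.2931, 0.0788]
eef_rot: [0.0, 0.819, 0.574, -0.001]
force: [-1.4, -0.2, -0.4]
width: 0.0852
finger_force: 0.0
[0.5207901  0.29305466 0.07882736] (array([ 0.1 , -0.06,  2.38]), array([-0.07,  0.13, -0.01]))
```

```bash
python3 -m creep '[{"rx":0,"ry":0,"rz":0,"tx":0,"ty":0,"tz":1.2,"gripper":1},{"rx":0,"ry":0,"rz":0,"tx":0,"ty":0,"tz":2.3,"gripper":1},{"rx":0,"ry":0,"rz":0,"tx":0,"ty":0,"tz":2.3,"gripper":0},{"rx":0,"ry":0,"rz":0,"tx":0,"ty":0,"tz":2.3,"gripper":0},{"rx":0,"ry":0,"rz":0,"tx":0,"ty":0,"tz":2.3,"gripper":0}]'
python3 -m creep '[{"rx":0,"ry":0,"rz":0,"tx":0,"ty":0,"tz":0,"gripper":0},{"rx":0,"ry":0,"rz":0,"tx":0,"ty":0,"tz":0,"gripper":0},{"rx":0,"ry":0,"rz":0,"tx":0,"ty":0,"tz":0,"gripper":0}]'
python3 -m creep '[{"rx":0,"ry":0,"rz":0,"tx":0,"ty":0,"tz":-2,"gripper":0},{"rx":0,"ry":0,"rz":0,"tx":0,"ty":0,"tz":-5,"gripper":0},{"rx":0,"ry":0,"rz":0,"tx":0,"ty":0,"tz":-8,"gripper":0},{"rx":0,"ry":0,"rz":0,"tx":0,"ty":0,"tz":-8,"gripper":0}]'
python3 - <<'E'
from h import *
print(tcp()[0],rel([0.512,-0.0170,0.145],np.radians(2.1)))
E
```

```text
clock: 21.27
ee_pos: [0.5221, 0.2945, 0.0579]
eef_rot: [0.0, 0.819, 0.574, 0.0]
force: [0.7, -0.1, -0.4]
width: 0.0609
finger_force: 64.8
clock: 21.52
ee_pos: [0.5219, 0.2943, 0.0576]
eef_rot: [0.0, 0.819, 0.574, 0.0]
force: [0.6, -0.2, 0.2]
width: 0.0613
finger_force: 64.8
clock: 21.85
ee_pos: [0.5246, 0.2966, 0.143]
eef_rot: [0.0, 0.819, 0.574, 0.005]
force: [0.8, 1.6, -0.7]
width: 0.0608
finger_force: 66.4
[0.52458705 0.29664131 0.14299289] (array([-29.9 ,   9.54,  -0.37]), array([  0.39,  -0.35, -22.1 ]))
```

```bash
python3 -m creep '[{"rx":0,"ry":0,"rz":0,"tx":-3.7,"ty":1.2,"tz":0,"gripper":0},{"rx":0,"ry":0,"rz":0,"tx":-7.4,"ty":2.4,"tz":0,"gripper":0},{"rx":0,"ry":0,"rz":0,"tx":-11.1,"ty":3.6,"tz":0,"gripper":0},{"rx":0,"ry":0,"rz":0,"tx":-14.8,"ty":4.7,"tz":0,"gripper":0},{"rx":0,"ry":0,"rz":0,"tx":-16.7,"ty":5.3,"tz":0,"gripper":0}]'
python3 -m creep '[{"rx":0,"ry":0,"rz":-5.5,"tx":-3.5,"ty":1.1,"tz":0,"gripper":0},{"rx":0,"ry":0,"rz":-11,"tx":-7,"ty":2.2,"tz":0,"gripper":0},{"rx":0,"ry":0,"rz":-16.5,"tx":-10.5,"ty":3.3,"tz":0,"gripper":0},{"rx":0,"ry":0,"rz":-22.1,"tx":-13.2,"ty":4.2,"tz":0,"gripper":0},{"rx":0,"ry":0,"rz":-22.1,"tx":-13.2,"ty":4.2,"tz":1.5,"gripper":0}]'
python3 - <<'E'
from h import *
print(tcp()[0],rel([0.512,-0.0170,0.095],np.radians(2.1)))
E
```

```text
clock: 22.27
ee_pos: [0.5139, 0.1134, 0.1367]
eef_rot: [0.001, 0.82, 0.572, -0.002]
force: [-0.0, -0.7, 0.0]
width: 0.0612
finger_force: 66.5
clock: 22.68
ee_pos: [0.5099, -0.0279, 0.1233]
eef_rot: [0.003, 0.696, 0.718, -0.001]
force: [1.0, -0.9, -0.0]
width: 0.0611
finger_force: 66.5
[ 0.50989331 -0.0279109   0.12329923] (array([1.1 , 0.24, 2.83]), array([ 0.13,  0.28, -0.25]))
```

```bash
python3 -m creep '[{"rx":0,"ry":0,"rz":-0.2,"tx":0.8,"ty":0.2,"tz":0.5,"gripper":0},{"rx":0,"ry":0,"rz":-0.2,"tx":0.8,"ty":0.2,"tz":2.6,"gripper":0},{"rx":0,"ry":0,"rz":-0.2,"tx":0.8,"ty":0.2,"tz":2.6,"gripper":0},{"rx":0,"ry":0,"rz":-0.2,"tx":0.8,"ty":0.2,"tz":2.6,"gripper":0}]'
python3 - <<'E'
from h import *
c=shot("scene"); a=cloud(c).reshape(-1,3); cc=c["color"].astype(int).reshape(-1,3)
p=tcp()[0]; print(p,rel([0.512,-0.0170,0.060],np.radians(2.1)))
k=(a[:,2]>.07)&(a[:,2]<.12)&(cc[:,0]-cc[:,2]>50)&(np.hypot(a[:,0]-p[0],a[:,1]-p[1])<.05); q=a[k]; print(k.sum())
from scipy.optimize import least_squares
s=least_squares(lambda v:np.hypot(q[:,1]-.037*(q[:,0]-p[0])*1-v[0],q[:,2]-v[1])-.014,[p[1],p[2]],loss="soft_l1",f_scale=.002).x; print("blank centre y,z",s)
E
```

```text
clock: 23.02
ee_pos: [0.5097, -0.0094, 0.0958]
eef_rot: [-0.001, 0.692, 0.722, -0.001]
force: [0.7, -0.2, -0.0]
width: 0.0608
finger_force: 66.5
[ 0.51037692 -0.00961969  0.0965322 ] (array([-0.75,  0.13,  3.65]), array([-0.03, -0.03,  0.32]))
241
blank centre y,z [-0.0090135  0.09385  ]
```

```bash
python3 -m creep '[{"rx":0,"ry":0,"rz":0.2,"tx":-0.8,"ty":0.1,"tz":0,"gripper":0},{"rx":0,"ry":0,"rz":0.2,"tx":-0.8,"ty":0.1,"tz":1,"gripper":0},{"rx":0,"ry":0,"rz":0.2,"tx":-0.8,"ty":0.1,"tz":2,"gripper":0},{"rx":0,"ry":0,"rz":0.2,"tx":-0.8,"ty":0.1,"tz":2,"gripper":0}]'
python3 - <<'E'
from h import *
print(tcp()[0],rel([0.512,-0.018,0.052],np.radians(2.1)))
E
```

```text
clock: 23.4
ee_pos: [0.5106, -0.0195, 0.0745]
eef_rot: [-0.001, 0.694, 0.72, -0.001]
force: [-0.0, 0.2, 0.1]
width: 0.0609
finger_force: 66.5
[ 0.51060935 -0.01951462  0.07454739] (array([0.15, 0.15, 2.25]), array([-0.15,  0.01, -0.03]))
```

```bash
python3 -m creep '[{"rx":0,"ry":0,"rz":0,"tx":0.1,"ty":0.1,"tz":0.8,"gripper":0},{"rx":0,"ry":0,"rz":0,"tx":0.1,"ty":0.1,"tz":1.6,"gripper":0},{"rx":0,"ry":0,"rz":0,"tx":0.1,"ty":0.1,"tz":2.1,"gripper":0},{"rx":0,"ry":0,"rz":0,"tx":0.1,"ty":0.1,"tz":2.1,"gripper":0}]'
python3 -m creep '[{"rx":0,"ry":0,"rz":0,"tx":0,"ty":0,"tz":0,"gripper":1},{"rx":0,"ry":0,"rz":0,"tx":0,"ty":0,"tz":0,"gripper":1},{"rx":0,"ry":0,"rz":0,"tx":0,"ty":0,"tz":0,"gripper":1},{"rx":0,"ry":0,"rz":0,"tx":0,"ty":0,"tz":0,"gripper":1},{"rx":0,"ry":0,"rz":0,"tx":0,"ty":0,"tz":0,"gripper":1}]'
python3 -m creep '[{"rx":0,"ry":0,"rz":0,"tx":0,"ty":0,"tz":-4,"gripper":1},{"rx":0,"ry":0,"rz":0,"tx":0,"ty":0,"tz":-8,"gripper":1},{"rx":0,"ry":0,"rz":0,"tx":0,"ty":0,"tz":-12,"gripper":1},{"rx":0,"ry":0,"rz":0,"tx":0,"ty":0,"tz":-16,"gripper":1},{"rx":0,"ry":0,"rz":0,"tx":0,"ty":0,"tz":-19,"gripper":1}]'
python3 - <<'E'
from h import *
def key():
    c=shot("wrist"); a=cloud(c).reshape(-1,3); cc=c["color"].astype(int).reshape(-1,3)
    k=(a[:,2]>.14)&(a[:,2]<.19)&(np.hypot(a[:,0]-.516,a[:,1]+.15)<.075); q=a[k]; print("handle",k.sum())
    if k.sum()>50: print(cv2.minAreaRect((q[:,:2]*1000).astype(np.float32)),np.median(q[:,2]))
key()
c=shot("top"); blanks(c,(.509,.04),.1)
a=cloud(c).reshape(-1,3); k=(a[:,2]>.145)&(a[:,2]<.19)&(np.hypot(a[:,0]-.516,a[:,1]+.15)<.075); q=a[k]; print(k.sum(), k.sum()>20 and cv2.minAreaRect((q[:,:2]*1000).astype(np.float32)),np.median(q[:,2]))
print(tcp()[0])
E
```

```text
clock: 23.73
ee_pos: [0.5119, -0.0179, 0.0539]
eef_rot: [-0.001, 0.694, 0.72, -0.001]
force: [-0.0, -0.1, -0.2]
width: 0.0607
finger_force: 66.5
clock: 24.15
ee_pos: [0.513, -0.0181, 0.0555]
eef_rot: [0.0, 0.694, 0.72, 0.0]
force: [-0.3, -0.5, -1.0]
width: 0.0852
finger_force: 0.0
clock: 24.57
ee_pos: [0.5134, -0.0177, 0.2487]
eef_rot: [0.001, 0.694, 0.72, 0.001]
force: [1.9, -0.3, -0.0]
width: 0.0856
finger_force: 0.0
handle 1088
((533.0217895507812, -137.77476501464844), (62.694602966308594, 6.884829044342041), 13.857219696044922) 0.15087030510356408
blank area [303 261  12  30 309] ((511.7371520996094, 38.72499465942383), (61.44990539550781, 22.400012969970703), 1.2055267095565796) 0.0563 0.0672
blank area [275 263  12  29 283] ((510.12628173828125, 98.66197204589844), (60.138980865478516, 22.505123138427734), 2.6734325885772705) 0.0563 0.0688
0 False nan
[ 0.51593102 -0.01765674  0.25062574]
  return _methods._mean(a, axis=axis, dtype=dtype,
  ret = ret.dtype.type(ret / rcount)
```

```bash
python3 -m creep '[{"rx":0,"ry":0,"rz":-7,"tx":-2.8,"ty":1.6,"tz":0,"gripper":1},{"rx":0,"ry":0,"rz":-14,"tx":-5.7,"ty":3.1,"tz":0,"gripper":1},{"rx":0,"ry":0,"rz":-21,"tx":-8.5,"ty":4.7,"tz":0,"gripper":1},{"rx":0,"ry":0,"rz":-28,"tx":-11.4,"ty":6.3,"tz":0,"gripper":1},{"rx":0,"ry":0,"rz":-35,"tx":-11.4,"ty":6.3,"tz":0,"gripper":1}]'
python3 -m creep '[{"rx":0,"ry":0,"rz":-7,"tx":0,"ty":0,"tz":0,"gripper":1},{"rx":0,"ry":0,"rz":-14,"tx":0,"ty":0,"tz":0,"gripper":1},{"rx":0,"ry":0,"rz":-21,"tx":0,"ty":0,"tz":0,"gripper":1},{"rx":0,"ry":0,"rz":-28,"tx":0,"ty":0,"tz":0,"gripper":1},{"rx":0,"ry":0,"rz":-35,"tx":0,"ty":0,"tz":0,"gripper":1}]'
python3 -m creep '[{"rx":0,"ry":0,"rz":-7,"tx":0,"ty":0,"tz":0,"gripper":1},{"rx":0,"ry":0,"rz":-14,"tx":0,"ty":0,"tz":0,"gripper":1},{"rx":0,"ry":0,"rz":-21,"tx":0,"ty":0,"tz":0,"gripper":1},{"rx":0,"ry":0,"rz":-28,"tx":0,"ty":0,"tz":0,"gripper":1},{"rx":0,"ry":0,"rz":-34,"tx":0,"ty":0,"tz":0,"gripper":1}]'
python3 - <<'E'
from h import *
def handle(c):
    a=cloud(c).reshape(-1,3)
    k=(a[:,2]>.145)&(a[:,2]<.19)&(np.hypot(a[:,0]-.516,a[:,1]+.15)<.075); q=a[k]
    if k.sum()>50:
        r=cv2.minAreaRect((q[:,:2]*1000).astype(np.float32)); A=np.c_[q[:,:2]-q[:,:2].mean(0),np.ones(len(q))]; co=np.linalg.lstsq(A,q[:,2],rcond=None)[0]
        print("handle",k.sum(),r,np.median(q[:,2]),co.round(3))
c=shot("wrist","w7"); handle(c)
c=shot("top","t7",(240,235,510,330),2.9); handle(c); blanks(c,(.511,.02),.12)
print(tcp()[0],tcp()[2]["joint_pos"].round(2))
E
```

```text
clock: 25.08
ee_pos: [0.5816, -0.1376, 0.244]
eef_rot: [0.001, 0.447, 0.895, -0.001]
force: [0.2, -0.4, -0.2]
width: 0.0854
finger_force: 0.0
clock: 25.5
ee_pos: [0.5795, -0.1297, 0.2445]
eef_rot: [-0.001, 0.153, 0.988, -0.0]
force: [-0.8, 0.1, -0.1]
width: 0.0854
finger_force: 0.0
clock: 25.92
ee_pos: [0.5795, -0.1298, 0.2445]
eef_rot: [-0.001, -0.143, 0.99, 0.0]
force: [0.4, 0.7, 0.3]
width: 0.0854
finger_force: 0.0
handle 9223 ((515.9515380859375, -151.0924835205078), (102.90337371826172, 20.064477920532227), 14.342728614807129) 0.16459139715576473 [-0.001 -0.006  0.164]
handle 579 ((517.3710327148438, -149.9627685546875), (102.38996124267578, 20.625391006469727), 14.33355712890625) 0.16457212103599417 [ 0.053 -0.231  0.164]
blank area [303 261  12  30 305] ((511.8794250488281, 39.19182586669922), (61.721588134765625, 22.47710609436035), 1.9957891702651978) 0.0561 0.0684
blank area [329 260  12  29 296] ((513.1846313476562, -16.85552215576172), (59.95314025878906, 23.085664749145508), 1.8783730268478394) 0.0561 0.0681
blank area [275 263  12  29 304] ((510.0257873535156, 98.78910827636719), (60.26397705078125, 22.66506004333496), 3.371000289916992) 0.056 0.0683
[ 0.57944439 -0.12977989  0.24434061] [ 0.85  0.68 -1.05  1.65  0.62  1.19  1.51]
```

View pics/w7.png

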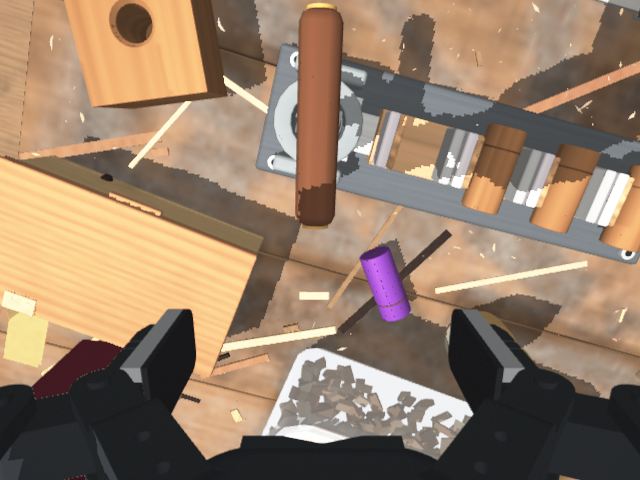

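The view shows three blanks in their nests at (495,168), (565,188) and (628,205). The key stands upright with its bar at yaw 14.3°, and the block hole is at (133,22). I'll regrip the key.

```bash
python3 -c "
from h import *
print(rel([0.516,-0.1507,0.152],np.radians(104.3)))"
```

```text
(array([ 6.67, -0.25,  9.24]), array([ 0.06, -0.06,  1.86]))
```

```bash
python3 -m creep '[{"rx":0,"ry":0,"rz":1.9,"tx":3.4,"ty":-0.2,"tz":0,"gripper":1},{"rx":0,"ry":0,"rz":1.9,"tx":6.7,"ty":-0.3,"tz":0,"gripper":1},{"rx":0,"ry":0,"rz":1.9,"tx":6.7,"ty":-0.3,"tz":1,"gripper":1},{"rx":0,"ry":0,"rz":1.9,"tx":6.7,"ty":-0.3,"tz":4,"gripper":1},{"rx":0,"ry":0,"rz":1.9,"tx":6.7,"ty":-0.3,"tz":4,"gripper":1}]'
python3 -c "
from h import *
print(rel([0.516,-0.1507,0.152],np.radians(104.3)))"
```

```text
clock: 26.43
ee_pos: [0.5132, -0.152, 0.2013]
eef_rot: [-0.003, -0.122, 0.993, 0.001]
force: [-2.3, -0.9, -0.7]
width: 0.0856
finger_force: 0.0
(array([-0.33,  0.04,  4.93]), array([ 0.12, -0.35, -0.34]))
```

```bash
python3 -m creep '[{"rx":0,"ry":0,"rz":0,"tx":0,"ty":0,"tz":2.5,"gripper":1},{"rx":0,"ry":0,"rz":0,"tx":0,"ty":0,"tz":4.9,"gripper":1},{"rx":0,"ry":0,"rz":0,"tx":0,"ty":0,"tz":4.9,"gripper":0.3},{"rx":0,"ry":0,"rz":0,"tx":0,"ty":0,"tz":4.9,"gripper":0},{"rx":0,"ry":0,"rz":0,"tx":0,"ty":0,"tz":4.9,"gripper":0}]'
python3 -m creep '[{"rx":0,"ry":0,"rz":0,"tx":0,"ty":0,"tz":0,"gripper":0},{"rx":0,"ry":0,"rz":0,"tx":0,"ty":0,"tz":0,"gripper":0},{"rx":0,"ry":0,"rz":0,"tx":0,"ty":0,"tz":0,"gripper":0},{"rx":0,"ry":0,"rz":0,"tx":0,"ty":0,"tz":0,"gripper":0},{"rx":0,"ry":0,"rz":0,"tx":0,"ty":0,"tz":0,"gripper":0}]'
python3 -c "
from h import *
print(rel([0.5163,-0.1507,0.152],np.radians(104.3)),tcp()[2]['ft_torque'])"
```

```text
clock: 26.85
ee_pos: [0.5174, -0.1507, 0.1577]
eef_rot: [0.001, -0.123, 0.992, -0.0]
force: [0.4, -0.9, 1.6]
width: 0.0513
finger_force: 0.0
clock: 27.27
ee_pos: [0.5173, -0.151, 0.1576]
eef_rot: [0.001, -0.124, 0.992, -0.0]
force: [-0.4, -0.6, 6.4]
width: 0.0191
finger_force: 58.8
(array([0.09, 0.06, 0.56]), array([-0.06,  0.1 , -0.1 ])) [ 0.08906508  0.25760554 -0.03790026]
```

```bash
for i in 1; do python3 -m creep '[{"rx":0,"ry":0,"rz":7,"tx":0,"ty":0,"tz":0,"gripper":0},{"rx":0,"ry":0,"rz":14,"tx":0,"ty":0,"tz":0,"gripper":0},{"rx":0,"ry":0,"rz":21,"tx":0,"ty":0,"tz":0,"gripper":0},{"rx":0,"ry":0,"rz":28,"tx":0,"ty":0,"tz":0,"gripper":0},{"rx":0,"ry":0,"rz":35,"tx":0,"ty":0,"tz":0,"gripper":0}]'; done
python3 -c "
from h import *
print(rel([0.5163,-0.1507,0.1576],np.radians(69.3)),tcp()[2]['ft_torque'])"
python3 -m creep '[{"rx":0,"ry":0,"rz":7,"tx":0,"ty":0,"tz":0,"gripper":0},{"rx":0,"ry":0,"rz":14,"tx":0,"ty":0,"tz":0,"gripper":0},{"rx":0,"ry":0,"rz":21,"tx":0,"ty":0,"tz":0,"gripper":0},{"rx":0,"ry":0,"rz":28,"tx":0,"ty":0,"tz":0,"gripper":0},{"rx":0,"ry":0,"rz":35,"tx":0,"ty":0,"tz":0,"gripper":0}]'
python3 -c "
from h import *
print(rel([0.5163,-0.1507,0.1576],np.radians(34.3)),tcp()[2]['ft_torque'])"
```

```text
clock: 27.68
ee_pos: [0.5172, -0.1516, 0.1576]
eef_rot: [0.001, 0.183, 0.983, -0.001]
force: [-1.6, -1.0, 6.3]
width: 0.0194
finger_force: 58.6
(array([0.11, 0.05, 0.  ]), array([-0.05,  0.12, -0.42])) [-0.34224849  0.41813461  0.21831535]
clock: 28.1
ee_pos: [0.5167, -0.152, 0.1576]
eef_rot: [0.001, 0.471, 0.882, -0.001]
force: [-2.6, -2.0, 7.8]
width: 0.0189
finger_force: 58.9
(array([ 0.13,  0.04, -0.  ]), array([-0.04,  0.12, -0.43])) [-0.60644232  0.7725773   0.25019732]
```

```bash
python3 -m creep '[{"rx":0,"ry":0,"rz":7,"tx":0.1,"ty":0,"tz":0,"gripper":0},{"rx":0,"ry":0,"rz":14,"tx":0.1,"ty":0,"tz":0,"gripper":0},{"rx":0,"ry":0,"rz":21,"tx":0.1,"ty":0,"tz":0,"gripper":0},{"rx":0,"ry":0,"rz":28,"tx":0.1,"ty":0,"tz":0,"gripper":0},{"rx":0,"ry":0,"rz":35,"tx":0.1,"ty":0,"tz":0,"gripper":0}]'
python3 -m creep '[{"rx":0,"ry":0,"rz":7,"tx":0,"ty":0,"tz":0,"gripper":0},{"rx":0,"ry":0,"rz":14,"tx":0,"ty":0,"tz":0,"gripper":0},{"rx":0,"ry":0,"rz":21,"tx":0,"ty":0,"tz":0,"gripper":0},{"rx":0,"ry":0,"rz":28,"tx":0,"ty":0,"tz":0,"gripper":0},{"rx":0,"ry":0,"rz":35,"tx":0,"ty":0,"tz":0,"gripper":0}]'
python3 -c "
from h import *
print(rel([0.5163,-0.1507,0.1576],np.radians(-35.7)),tcp()[2]['ft_torque'])"
python3 -m creep '[{"rx":0,"ry":0,"rz":7,"tx":0,"ty":0,"tz":0,"gripper":0},{"rx":0,"ry":0,"rz":14,"tx":0,"ty":0,"tz":0,"gripper":0},{"rx":0,"ry":0,"rz":21,"tx":0,"ty":0,"tz":0,"gripper":0},{"rx":0,"ry":0,"rz":28,"tx":0,"ty":0,"tz":0,"gripper":0},{"rx":0,"ry":0,"rz":35,"tx":0,"ty":0,"tz":0,"gripper":0}]'
python3 -c "
from h import *
print(rel([0.5163,-0.1507,0.1576],np.radians(-70.7)),tcp()[2]['ft_torque'])"
```

```text
clock: 28.52
ee_pos: [0.516, -0.1517, 0.1576]
eef_rot: [0.001, 0.714, 0.7, -0.001]
force: [-3.1, -3.1, 8.6]
width: 0.0194
finger_force: 59.0
clock: 28.93
ee_pos: [0.5156, -0.1515, 0.1576]
eef_rot: [0.001, 0.892, 0.453, -0.001]
force: [-4.6, -1.7, 9.1]
width: 0.0189
finger_force: 59.2
(array([ 0.1 ,  0.01, -0.  ]), array([ 0.06,  0.11, -0.44])) [-0.64217423  1.17388917  0.28178818]
clock: 29.35
ee_pos: [0.5155, -0.151, 0.1576]
eef_rot: [0.001, 0.986, 0.164, -0.0]
force: [-4.1, -1.7, 9.8]
width: 0.0192
finger_force: 59.3
(array([ 0.09, -0.  , -0.  ]), array([ 0.06,  0.06, -0.42])) [-0.38586171  1.27061891  0.313807  ]
```

```bash
python3 -m creep '[{"rx":0,"ry":0,"rz":6,"tx":0,"ty":0,"tz":0,"gripper":0},{"rx":0,"ry":0,"rz":12,"tx":0,"ty":0,"tz":0,"gripper":0},{"rx":0,"ry":0,"rz":18,"tx":0,"ty":0,"tz":0,"gripper":0},{"rx":0,"ry":0,"rz":24,"tx":0,"ty":0,"tz":0,"gripper":0},{"rx":0,"ry":0,"rz":24,"tx":0,"ty":0,"tz":0,"gripper":0}]'
python3 -c "
from h import *
print(tcp()[2]['ft_torque'])"
python3 -m creep '[{"rx":0,"ry":0,"rz":3,"tx":0,"ty":0,"tz":0,"gripper":0},{"rx":0,"ry":0,"rz":5,"tx":0,"ty":0,"tz":0,"gripper":0},{"rx":0,"ry":0,"rz":5,"tx":0,"ty":0,"tz":0,"gripper":0}]'
python3 -c "
from h import *
print(rel([0.5163,-0.1507,0.1576],np.radians(-98)),tcp()[2]['ft_torque'])"
```

```text
clock: 29.77
ee_pos: [0.5155, -0.1507, 0.1576]
eef_rot: [0.001, 0.999, -0.044, -0.0]
force: [-4.7, -0.4, 11.3]
width: 0.0195
finger_force: 59.3
[-0.23180896  1.25472261  0.09293689]
clock: 30.02
ee_pos: [0.5155, -0.1507, 0.1576]
eef_rot: [0.0, 0.996, -0.086, -0.0]
force: [-4.3, -0.7, 10.7]
width: 0.019
finger_force: 59.4
(array([ 0.08, -0.01, -0.  ]), array([ 0.05,  0.03, -1.87])) [-0.19985966  1.23308727  0.21161364]
```

```bash
python3 -m creep '[{"rx":0,"ry":0,"rz":3,"tx":0,"ty":0,"tz":0,"gripper":0},{"rx":0,"ry":0,"rz":5,"tx":0,"ty":0,"tz":0,"gripper":0},{"rx":0,"ry":0,"rz":5,"tx":0,"ty":0,"tz":0,"gripper":0}]'
python3 - <<'E'
from h import *
print(rel([0.5163,-0.1507,0.1576],np.radians(-105)),tcp()[2]['ft_torque'])
c=shot("top"); w=cloud(c); col=c["color"].astype(int); blanks(c,(.511,.03),.12)
m=(col.min(-1)>150)&(np.abs(w[...,2]-.058)<.006); m[:, :250]=0;m[:,390:]=0;m[:245]=0;m[305:]=0
n,lab,st,ce=cv2.connectedComponentsWithStats(m.astype(np.uint8))
for i in range(1,n):
    if st[i,4]>15:
        q=w[lab==i]; print("tooth",st[i,4],((q.min(0)+q.max(0))/2).round(4))
E
```

```text
clock: 30.27
ee_pos: [0.5155, -0.1506, 0.1576]
eef_rot: [0.0, 0.992, -0.129, -0.0]
force: [-4.4, -0.6, 10.6]
width: 0.0186
finger_force: 59.4
(array([ 0.08, -0.01, -0.  ]), array([0.05, 0.02, 0.16])) [-0.19619888  1.2587482   0.38742336]
blank area [327 260  12  29 298] ((513.3032836914062, -11.747547149658203), (59.889793395996094, 22.444114685058594), 1.9452399015426636) 0.0561 0.0682
blank area [273 263  11  30 297] ((509.49810791015625, 103.58015441894531), (21.423215866088867, 61.615814208984375), 89.18807220458984) 0.0567 0.0674
blank area [300 262  12  29 293] ((511.04998779296875, 45.748382568359375), (60.67558670043945, 22.077678680419922), 2.412013530731201) 0.0565 0.0678
tooth 66 [ 0.5131 -0.032   0.0581]
tooth 57 [ 0.5147 -0.0521  0.0594]
tooth 57 [ 0.5148 -0.0903  0.0581]
tooth 68 [0.5107 0.0255 0.0587]
tooth 72 [0.5121 0.0046 0.0574]
tooth 67 [0.5078 0.0836 0.0581]
tooth 72 [0.5096 0.0634 0.0574]
tooth 72 [0.5067 0.1208 0.0577]
```

```bash
python3 -m creep '[{"rx":0,"ry":0,"rz":3,"tx":0,"ty":0,"tz":0,"gripper":0},{"rx":0,"ry":0,"rz":5,"tx":0,"ty":0,"tz":0,"gripper":0},{"rx":0,"ry":0,"rz":5,"tx":0,"ty":0,"tz":0,"gripper":0},{"rx":0,"ry":0,"rz":5,"tx":0,"ty":0,"tz":0,"gripper":0},{"rx":0,"ry":0,"rz":5,"tx":0,"ty":0,"tz":0,"gripper":0}]'
python3 -c "
from h import *
print(tcp()[2]['ft_torque'])"
python3 -m creep '[{"rx":0,"ry":0,"rz":-6,"tx":0.05,"ty":0,"tz":0,"gripper":0},{"rx":0,"ry":0,"rz":-12,"tx":0.05,"ty":0,"tz":0,"gripper":0},{"rx":0,"ry":0,"rz":-16,"tx":0.05,"ty":0,"tz":0,"gripper":0},{"rx":0,"ry":0,"rz":-16,"tx":0.05,"ty":0,"tz":0,"gripper":0}]'
python3 -c "
from h import *
print(tcp()[2]['ft_torque'])"
```

```text
clock: 30.73
ee_pos: [0.5156, -0.1505, 0.1576]
eef_rot: [0.001, 0.985, -0.171, -0.0]
force: [-3.5, -0.2, 10.4]
width: 0.0186
finger_force: 59.6
[-0.19030958  1.23756566  0.70960018]
clock: 31.07
ee_pos: [0.516, -0.1509, 0.1576]
eef_rot: [0.0, 1.0, -0.031, -0.0]
force: [-4.2, -0.8, 10.5]
width: 0.0189
finger_force: 59.3
[-0.25470592  1.31132343 -0.03523601]
```

```bash
python3 -m creep '[{"rx":0,"ry":0,"rz":0,"tx":0,"ty":0,"tz":-1.5,"gripper":0},{"rx":0,"ry":0,"rz":0,"tx":0,"ty":0,"tz":-4,"gripper":0},{"rx":0,"ry":0,"rz":0,"tx":0,"ty":0,"tz":-7.5,"gripper":0},{"rx":0,"ry":0,"rz":0,"tx":0,"ty":0,"tz":-10,"gripper":0},{"rx":0,"ry":0,"rz":0,"tx":0,"ty":0,"tz":-10,"gripper":0}]'
python3 - <<'E'
from h import *
shaft(("scene",))
for n in ("top","scene"):
    c=shot(n); w=cloud(c); a=w.reshape(-1,3); E=c["extrinsics"]
    k=(np.abs(a[:,2]-.065)<.003)&(a[:,0]>.40)&(a[:,0]<.62)&(a[:,1]<-.2)&(a[:,1]>-.42)
    m=k.reshape(480,640).astype(np.uint8); nn,lab,st,_=cv2.connectedComponentsWithStats(m)
    i=1+np.argmax(st[1:,4]); q=w[lab==i]; print(n,st[i],cv2.minAreaRect((q[:,:2]*1000).astype(np.float32)))
print(rel([0.4905,-0.2842,0.27],np.radians(-93.5)),tcp()[0])
E
```

```text
clock: 31.48
ee_pos: [0.5193, -0.1508, 0.2617]
eef_rot: [0.001, 0.999, -0.033, 0.004]
force: [1.4, -0.8, -1.8]
width: 0.0188
finger_force: 60.8
scene 315 slopes -0.027 0.024 tip 0.5227 -0.1536 zmin 0.1433 tcp [ 0.5193 -0.1508  0.2617]
top [421 222   2   1   2] ((619.0089111328125, -204.72994995117188), (1.764624834060669, 0.0), -103.47904968261719)
scene [ 430  213   56   43 1113] ((489.17578125, -283.61773681640625), (95.4975814819336, 84.88368225097656), 23.413354873657227)
(array([-1.62, 13.53, -1.44]), array([-0.01,  0.07, -0.29])) [ 0.51560254 -0.15024714  0.25559219]
```

```bash
python3 -m creep '[{"rx":0,"ry":0,"rz":0,"tx":-0.4,"ty":3.4,"tz":-0.5,"gripper":0},{"rx":0,"ry":0,"rz":0,"tx":-0.8,"ty":6.8,"tz":-0.5,"gripper":0},{"rx":0,"ry":0,"rz":0,"tx":-1.2,"ty":10.2,"tz":-0.5,"gripper":0},{"rx":0,"ry":0,"rz":0,"tx":-1.6,"ty":13.5,"tz":-0.5,"gripper":0},{"rx":0,"ry":0,"rz":0,"tx":-1.6,"ty":13.5,"tz":-0.5,"gripper":0}]'
python3 -m creep '[{"rx":0,"ry":0,"rz":0,"tx":0,"ty":0,"tz":0,"gripper":0},{"rx":0,"ry":0,"rz":0,"tx":0,"ty":0,"tz":0,"gripper":0},{"rx":0,"ry":0,"rz":0,"tx":0,"ty":0,"tz":0,"gripper":0}]'
python3 - <<'E'
from h import *
shaft(("scene",))
c=shot("scene"); w=cloud(c); a=w.reshape(-1,3)
k=(np.abs(a[:,2]-.065)<.003)&(a[:,0]>.40)&(a[:,0]<.62)&(a[:,1]<-.2)&(a[:,1]>-.42)
nn,lab,st,_=cv2.connectedComponentsWithStats(k.reshape(480,640).astype(np.uint8)); i=1+np.argmax(st[1:,4]); q=w[lab==i]; print(st[i],cv2.minAreaRect((q[:,:2]*1000).astype(np.float32)))
print(rel([0.4903,-0.2841,0.20],np.radians(-93.5)),tcp()[0])
E
```

```text
clock: 32.05
ee_pos: [0.4872, -0.2922, 0.2591]
eef_rot: [0.002, 0.999, -0.038, -0.002]
force: [0.1, -0.6, -3.0]
width: 0.019
finger_force: 60.6
clock: 32.3
ee_pos: [0.4914, -0.2824, 0.2602]
eef_rot: [-0.001, 0.999, -0.032, -0.001]
force: [0.1, -0.1, -1.5]
width: 0.0186
finger_force: 60.6
scene 328 slopes -0.015 0.015 tip 0.4933 -0.2847 zmin 0.1418 tcp [ 0.4914 -0.2824  0.2602]
[ 429  213   57   43 1133] ((488.7793884277344, -283.19219970703125), (95.22691345214844, 85.27235412597656), 24.114330291748047)
(array([-0.12,  0.16,  6.08]), array([-0.05,  0.04, -0.17])) [ 0.49167253 -0.28260077  0.26078566]
```

```bash
python3 -m creep '[{"rx":0,"ry":0,"rz":0,"tx":-0.25,"ty":0,"tz":1,"gripper":0},{"rx":0,"ry":0,"rz":0,"tx":-0.25,"ty":0,"tz":3,"gripper":0},{"rx":0,"ry":0,"rz":0,"tx":-0.25,"ty":0,"tz":5,"gripper":0},{"rx":0,"ry":0,"rz":0,"tx":-0.25,"ty":0,"tz":5.5,"gripper":0},{"rx":0,"ry":0,"rz":0,"tx":-0.25,"ty":0,"tz":5.5,"gripper":0}]'
python3 - <<'E'
from h import *
shaft(("scene",)); print(tcp()[0],tcp()[2]["force"])
E
```

```text
clock: 32.82
ee_pos: [0.4876, -0.2829, 0.2043]
eef_rot: [-0.001, 0.999, -0.033, -0.002]
force: [-0.0, -0.5, -2.0]
width: 0.0189
finger_force: 60.5
scene 293 slopes -0.012 0.018 tip 0.4891 -0.2852 zmin 0.0855 tcp [ 0.4876 -0.2829  0.2043]
[ 0.48858051 -0.28349371  0.20577531] [ 0.95809495 -0.70902595 -2.41123735]
```

Tip at (0.489,-0.285), hole at (0.490,-0.284). Lowering slowly.

```bash
python3 -m creep '[{"rx":0,"ry":0,"rz":0,"tx":0.05,"ty":0,"tz":0.7,"gripper":0},{"rx":0,"ry":0,"rz":0,"tx":0.05,"ty":0,"tz":1.4,"gripper":0},{"rx":0,"ry":0,"rz":0,"tx":0.05,"ty":0,"tz":2.1,"gripper":0},{"rx":0,"ry":0,"rz":0,"tx":0.05,"ty":0,"tz":2.1,"gripper":0}]'
python3 -m creep '[{"rx":0,"ry":0,"rz":0,"tx":0,"ty":0,"tz":0.7,"gripper":0},{"rx":0,"ry":0,"rz":0,"tx":0,"ty":0,"tz":1.4,"gripper":0},{"rx":0,"ry":0,"rz":0,"tx":0,"ty":0,"tz":2,"gripper":0},{"rx":0,"ry":0,"rz":0,"tx":0,"ty":0,"tz":2,"gripper":0}]'
```

```text
clock: 33.2
ee_pos: [0.4886, -0.2836, 0.1839]
eef_rot: [-0.0, 0.999, -0.033, -0.001]
force: [-0.8, -0.1, -2.4]
width: 0.0188
finger_force: 60.6
clock: 33.53
ee_pos: [0.4885, -0.2836, 0.1637]
eef_rot: [-0.001, 0.999, -0.033, -0.001]
force: [-0.0, -0.2, -2.2]
width: 0.019
finger_force: 60.6
```

```bash
python3 -m creep '[{"rx":0,"ry":0,"rz":0,"tx":0,"ty":0,"tz":0.7,"gripper":0},{"rx":0,"ry":0,"rz":0,"tx":0,"ty":0,"tz":1.4,"gripper":0},{"rx":0,"ry":0,"rz":0,"tx":0,"ty":0,"tz":2,"gripper":0},{"rx":0,"ry":0,"rz":0,"tx":0,"ty":0,"tz":2.1,"gripper":0},{"rx":0,"ry":0,"rz":0,"tx":0,"ty":0,"tz":2.1,"gripper":0}]'
python3 -m creep '[{"rx":0,"ry":0,"rz":0,"tx":0,"ty":0,"tz":0,"gripper":0.4},{"rx":0,"ry":0,"rz":0,"tx":0,"ty":0,"tz":0,"gripper":0.6},{"rx":0,"ry":0,"rz":0,"tx":0,"ty":0,"tz":0,"gripper":1},{"rx":0,"ry":0,"rz":0,"tx":0,"ty":0,"tz":0,"gripper":1},{"rx":0,"ry":0,"rz":0,"tx":0,"ty":0,"tz":0,"gripper":1}]'
python3 -m creep '[{"rx":0,"ry":0,"rz":0,"tx":0,"ty":0,"tz":0,"gripper":1},{"rx":0,"ry":0,"rz":0,"tx":0,"ty":0,"tz":-3,"gripper":1},{"rx":0,"ry":0,"rz":0,"tx":0,"ty":0,"tz":-7,"gripper":1},{"rx":0,"ry":0,"rz":0,"tx":0,"ty":0,"tz":-11,"gripper":1},{"rx":0,"ry":0,"rz":0,"tx":0,"ty":0,"tz":-14,"gripper":1}]'
python3 -m creep '[{"rx":0,"ry":0,"rz":0,"tx":-3,"ty":2,"tz":0,"gripper":1},{"rx":0,"ry":0,"rz":0,"tx":-6,"ty":4,"tz":0,"gripper":1},{"rx":0,"ry":0,"rz":0,"tx":-9,"ty":6,"tz":0,"gripper":1},{"rx":0,"ry":0,"rz":0,"tx":-10,"ty":8,"tz":0,"gripper":1},{"rx":0,"ry":0,"rz":0,"tx":-10,"ty":8,"tz":0,"gripper":1}]'
python3 - <<'E'
from h import *
c=shot("scene"); im=c["color"][120:340,90:520,::-1]; cv2.imwrite("pics/f.png",cv2.resize(im,None,fx=1.86,fy=1.86))
for n in("scene","top"):
    c=shot(n); a=cloud(c).reshape(-1,3); k=(a[:,2]>.125)&(a[:,2]<.18)&(np.hypot(a[:,0]-.49,a[:,1]+.284)<.07); q=a[k]
    if len(q)>30: print(n,len(q),cv2.minAreaRect((q[:,:2]*1000).astype(np.float32)),np.median(q[:,2]),np.percentile(q[:,2],98))
blanks(c,(.511,.03),.12)
E
```

```text
clock: 33.95
ee_pos: [0.489, -0.2838, 0.1436]
eef_rot: [-0.0, 0.999, -0.033, -0.001]
force: [-0.5, 0.1, -2.6]
width: 0.0188
finger_force: 60.6
clock: 34.37
ee_pos: [0.4897, -0.2842, 0.1447]
eef_rot: [0.0, 0.999, -0.033, 0.0]
force: [0.8, -1.0, 0.4]
width: 0.0779
finger_force: 0.0
clock: 34.78
ee_pos: [0.49, -0.2843, 0.2876]
eef_rot: [0.001, 0.999, -0.033, 0.001]
force: [1.3, -0.6, -0.4]
width: 0.085
finger_force: 0.0
clock: 35.2
ee_pos: [0.38, -0.3618, 0.2847]
eef_rot: [0.001, 0.999, -0.037, -0.001]
force: [0.4, -1.0, -0.1]
width: 0.0852
finger_force: 0.0
scene 558 ((488.2463684082031, -282.9585266113281), (22.491058349609375, 103.6451187133789), 86.35900115966797) 0.14545949716001694 0.15030223630118222
top 615 ((491.960693359375, -283.8697204589844), (21.09986686706543, 101.7247543334961), 85.39604187011719) 0.14731744725427454 0.1514013627729349
blank area [327 260  12  29 294] ((513.3256225585938, -12.517555236816406), (60.21648025512695, 22.356428146362305), 2.2425661087036133) 0.0561 0.0692
blank area [273 263  11  30 296] ((509.50408935546875, 103.74468994140625), (21.572185516357422, 61.63559341430664), 89.60995483398438) 0.0561 0.0674
blank area [300 262  12  29 297] ((511.05865478515625, 45.587005615234375), (60.54719543457031, 22.312559127807617), 2.286349296569824) 0.0565 0.0671
```

View pics/f.png

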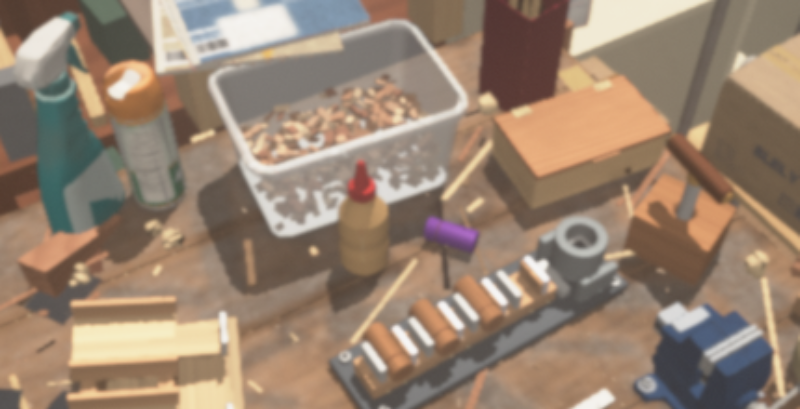

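The final view shows three blanks gripped at (385,348), (432,322) and (478,300). The key stands seated in its block at (690,195), the glue bottle is upright at (362,230), and the arm is clear. Handing in.

```bash
python3 -m creep '[{"rx":0,"ry":0,"rz":0,"tx":0,"ty":0,"tz":0,"gripper":1},{"rx":0,"ry":0,"rz":0,"tx":0,"ty":0,"tz":0,"gripper":1},{"rx":0,"ry":0,"rz":0,"tx":0,"ty":0,"tz":0,"gripper":1}]' && python3 -c "
from plant import env
print(env.sign_off())"
```

```text
clock: 35.6
ee_pos: [0.3852, -0.3563, 0.2842]
eef_rot: [-0.0, 0.999, -0.032, 0.0]
force: [0.6, -0.2, -0.4]
width: 0.0854
finger_force: 0.0
the job is handed in; nothing more can be done
None
```

The job is handed in at about 36 s: all three blanks lie in nests of their own, clamped with the screw at its stop, the key stands back in its block and the glue bottle is upright; no verdict was returned, and clamping was judged by screw torque and camera, not by measuring each pad's force.

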